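# Move the charged battery pack from the cradle to the load-frame drive unit

## Robot

A 6-joint arm with a two-finger parallel gripper is mounted at the origin on the work surface. World frame = base frame: x ahead of the robot, y to its left, z up, the work surface at z = 0. Lengths are in mm, angles in rad, forces in N, time in s.
With the tool pointing down it reaches from about 400 to 925 mm from the base axis. Payload 12.5 kg.
Tool frame: the origin (TCP) lies at the very end of the fingers, on their centre line; the grasp point (between the pads) lies 19 mm behind it; z points along the fingers, y is the direction in which the jaws open and shut (so a half turn about z gives the same grasp; the last joint's range is limited). The gripper opens to 95 mm and grips with 3 to 60 N. Pads are 20 mm wide; open, the fingers measure 119 mm over their backs; the gripper's body (75 mm by 180 mm) begins 59 mm behind the grasp point.
Start: joints at [-1.431, 0.491, 1.559, -0, 1.092, -0.106], TCP at [152.105, -606.23, 175.061] pointing down, gripper open.
Joint ranges: [-3.1, 3.1], [-0.84, 2.19], [0.05, 2.79], [-1.13, 4.28], [0.06, 2.93], [-2.69, 2.69]. Speed limits (rad/s): [2.22, 2.22, 2.79, 3.14, 3.14, 3.14].

## Interface

Orientations are given as [roll, pitch, yaw] about the fixed x, y, z axes, in that order (R = Rz(yaw) Ry(pitch) Rx(roll)).
In Python, from cell import env, read_camera, get_calibration gives the robot as it stands.
- The arm moves only by the tool arm_command, never from a script. Its argument "targets" is a list of rows, each a list of 3 entries, a list of its own where there are three numbers: the turn, a rotation vector about the tool's x, y, z in rad, then the shift along the tool's x, y, z in m, then the closure in counts, from 0 (fully open) to 255 (shut). In form: [[[rx, ry, rz], [tx, ty, tz], fingers], ...]. A call has 1 to 8 rows; each row is the pose to reach, as a shift and turn from the pose commanded when the call began, along the tool's axes at that moment; what a row does not reach only later rows make up. A row lasts 1/10 s, in which the tool goes at most 50 mm and 8.59 degrees, less where a joint would pass 70% of its speed; a pose out of reach is approached as far as the arm can. A call with a gripper value outside its range is refused whole. The fingers move at their own pace and stop on an object; the grip force is fixed at half the most. Time passes only in rows, so rows that repeat a pose let the fingers close. It gives the time, the measured TCP pose, the force and the opening at its end, in the units of the state.
- env.state(): the state, without advancing time (a new reading comes with each control period).
- read_camera(name): name is "scene" or "side" or "wrist"; returns (picture, depth): 400x640x3 uint8, blue, green, red; 400x640 float32, mm along the optical axis (not along the pixel's ray), 0 where there is no reading.
- get_calibration(name): a dict with "vfov" (degrees; the focal length in pixels is half the picture's height over the tangent of half this angle, whatever the lens; pixels are square), "cx", "cy" (the principal point, pixels), "world_from_camera" (4x4, takes a point from camera to world coordinates). Camera axes: x right, y down, z forward; pixel columns grow to the right and rows downward; lengths in mm; the calibration is good to about 2 mm. A picture is of the moment at which its call begins: read the wrist's pose just before it. get_calibration takes no time and is no camera call; for the wrist camera it gives the pose at the moment of the call.
- env.job_done(): hands the job in, once; it reports no verdict.
The state is a dict: "t": time; "joints": joint angles; "qvel": joint speeds; "tau": joint torques, N m; "eef_pos": TCP position; "tcp_rot": TCP orientation; "ft_force": force on the tool from outside, world axes, zero at the start; "moment": the same for the moment, N m; "opening": opening from 0.0 (shut) to 1.0 (fully open).
Only numpy, scipy, OpenCV 4.12 (cv2) and the standard library are available. Lean on these libraries where they do the work, as an engineer would, in place of code of your own. Each camera call takes 0.05 s, during which the arm holds its last target.

## Task

Fetch the charged battery pack for the load-frame drive unit: press down the catch button of the grey charging cradle so that its spring pushes the pack part of the way out, draw the pack out along the rail and lift it clear. Then set it down in front of the teal drive unit's rail and slide it in, gently and without ramming it, until the catch clicks up and holds the pack by itself; let go. Do not force the pack out past a closed catch, press gently, and leave the brass weight, the steel tube and the metal dish where they are.

Things in the scene. Friction and masses are not known exactly. Their poses are not given: they have to be found in the camera images.
- pack_center (a point): Centre of the black battery pack (0.2-0.4 kg), 26 mm above its underside. x points to its front end, which enters a rail first; z up. Grey foot plate 70 (x) x 56 (y) x 8 mm, with a notch across it 20 to 38 mm behind the front end for the catch's tooth; above it a block 70 x 40 mm up to 52 mm, gripped across its 40 mm width (y). Starts latched in the cradle, front to the cradle's +x.
- charger: Grey charging cradle, fixed. Origin at bench height below the rail's mouth; x points into the rail, y left, z up. Rail floor and the apron before it (x = -100 to 0, 76 mm wide) are 28 mm above the origin. Latched pack: centre at x = 25, y = 0. A spring (8 N) pushes it to -x; catch pressed, it comes out 18 to 25 mm and stays there, still under the lips. Stop block behind: 58 mm high.
- charger_mouth (a point): Middle of the cradle's rail mouth at floor height; axes as the cradle. Both rails: slippery; walls from x = 0 to 66 mm, 59 mm apart inside (outer faces y = +-35.5); over the foot plate lips 47 mm apart, undersides 10, tops 15 mm above the floor, so a pack leaves only along -x: draw its centre behind x = -37 mm before lifting. Guides 10 mm high form a funnel from x = -24 (64 mm wide) to 0.
- charger_button (a point): Middle of the top of the cradle's catch button: black, ridged, 24 (x) x 22 (y) mm, left of the rail at x = 35, y = 54 mm of the cradle, 44 mm above the bench. Pressed straight down it travels 10 mm against 2.5 to 5 N of spring plus 1 to 3 N of friction to a hard stop; from about 5 mm on the pack is free. It springs back when let go, fully once the pack is off the tooth.
- charger_catch (a joint): How far the cradle's button and tooth (one piece) are down, in m: 0 up, 0.010 fully pressed.
- unit: Teal drive unit, fixed, with the same rail, apron and frame as the cradle, but the rail floor is 36 mm above the origin, and behind the stop block (top 66 mm above bench) stands a teal housing 140 mm wide, 85 mm high (x = 105 to 190). More than 40 N between pack or robot and either dock counts as ramming.
- unit_mouth (a point): Middle of the unit's mouth at floor height; axes as the unit. Stop, catch and plunger are clamped anywhere within 18 mm along the rail: the pack clicks home with its centre between x = 25 and 43 mm, not measured, to be felt. It meets the catch's ramp 20 to 32 mm and the spring plunger 18 mm before. Pushing takes 3 to 15 N; 2.5 mm past the click is a hard stop. Let go, it springs back to the catch.
- unit_catch (a joint): How far the unit's catch (tooth and black button left of its rail) is down, in m: 0 up; about 0.005 while the pack's front rides over the tooth; it springs up to 0 when the pack clicks home.
- weight: Bystander: brass weight with a knob, 56 mm across, 60 mm high, origin under its centre.
- sampler: Bystander: upright steel tube, 60 mm across, 100 mm high, origin under its centre.
- dish: Bystander: metal dish, 90 mm across, 30 mm high, origin under its centre.
There are look-alikes about, which are no part of the job. What is shaped like the part that bears pack_center but blue or purple is not meant.

How it is judged:
By the outcome, as a careful person would: the job done as asked, in the order asked, and still so for the second after the job is handed in, with the robot touching nothing.
It also fails if it takes over 67 s, if anything falls off the work surface, if the arm or the gripper's body presses on something with over 40 N, if the wrist force passes 120 N, or if a joint passes its speed limit or range.

## Working session

There is one attempt and no reset: what is moved stays moved. The work goes in short steps, Python scripts to look and compute and a tool call to move; the robot and the scene stay as the last step left them, time stands still between calls to the robot, and variables do not carry over. Pictures are saved under pics/ and viewed, and the job is handed in when it is done.

Besides the shell and the picture viewer there is one more tool, called after ">>>" by a JSON object that holds its "fn" and its "kwargs", one argument or row to a line. arm_command: Moves the arm, as the interface text tells. Its arguments: {"type":"object","properties":{"targets":{"type":"array"}},"required":["targets"]}

```bash
ls; mkdir -p pics; python3 - <<'E'
from cell import env, read_camera, get_calibration
import cv2,numpy as np
for n in ("scene","side"):
    p,d=read_camera(n); cv2.imwrite(f"pics/{n}0.png",p); np.save(f"pics/{n}0.npy",d)
    c=get_calibration(n); print(n,c['vfov'],c['cx'],c['cy'],np.round(c['world_from_camera'],3).tolist())
print(env.state())
E
```

```text
pics
scene 51.17573438783289 320.3159048370456 194.01279894551382 [[-0.326, 0.583, -0.744, 1389.768], [0.945, 0.222, -0.241, 289.311], [0.024, -0.781, -0.623, 794.373], [0.0, 0.0, 0.0, 1.0]]
side 47.77002803322998 317.01721268298803 207.03798305676557 [[-0.949, -0.188, 0.253, 186.005], [-0.315, 0.599, -0.736, 1047.847], [-0.013, -0.779, -0.627, 943.071], [0.0, 0.0, 0.0, 1.0]]
{'t': 0.1, 'joints': array([-1.43058658e+00,  4.91501456e-01,  1.55941412e+00,  2.75003959e-05,
        1.09172761e+00, -1.05602343e-01]), 'qvel': array([-8.56637076e-05, -1.32278321e-03,  4.65304650e-04,  1.71708083e-04,
        8.60484099e-05, -2.92756535e-04]), 'tau': array([ 1.26401665e-03, -6.13623905e+01, -2.58606094e+01,  6.93457690e-02,
        4.70293534e-02, -4.11162466e-05]), 'eef_pos': array([ 152.0793681 , -605.93113791,  174.51004144]), 'tcp_rot': array([-3.14055054e+00, -1.34988671e-04,  2.45799334e-01]), 'ft_force': array([ 0.7867563 , -0.62336917,  0.09932769]), 'moment': array([0.01018607, 0.01115976, 0.00694389]), 'opening': 1.0008467252788287}
```

View pics/scene0.png

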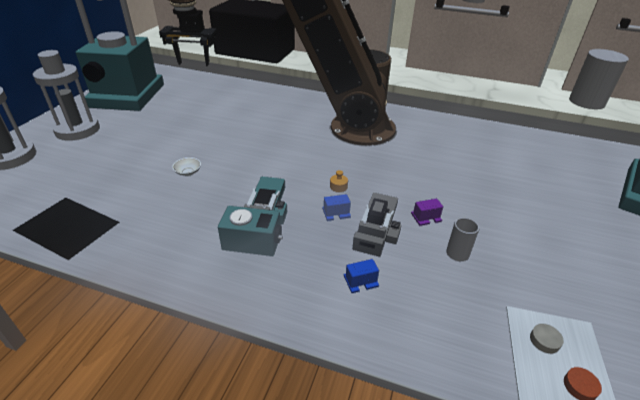

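View pics/side0.png

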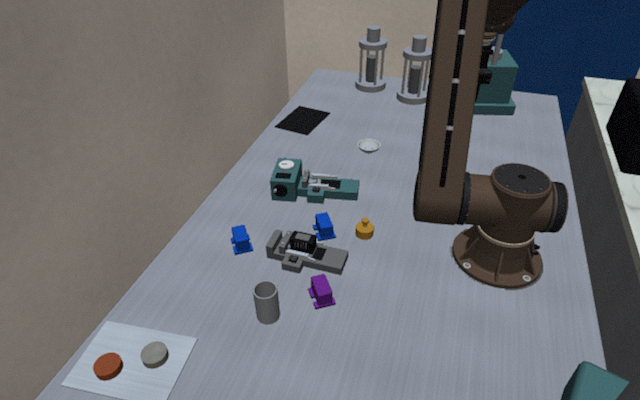

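```bash
cat > h.py <<'E'
import numpy as np,cv2
from cell import env, read_camera, get_calibration
def K(c,h=400): return (h/2)/np.tan(np.radians(c['vfov'])/2)
def cloud(c,d):
    f=K(c); v,u=np.mgrid[0:d.shape[0],0:d.shape[1]]
    P=np.stack([(u-c['cx'])/f*d,(v-c['cy'])/f*d,d,np.ones_like(d)],-1)
    W=P@np.array(c['world_from_camera']).T
    W[d<=0]=np.nan
    return W[...,:3]
def ray(c,u,v,z):
    f=K(c);M=np.array(c['world_from_camera']);r=M[:3,:3]@np.array([(u-c['cx'])/f,(v-c['cy'])/f,1]);o=M[:3,3]
    return o+r*(z-o[2])/r[2]
def proj(c,p):
    M=np.linalg.inv(np.array(c['world_from_camera']));q=M[:3,:3]@np.array(p)+M[:3,3];f=K(c)
    return np.array([q[0]/q[2]*f+c['cx'],q[1]/q[2]*f+c['cy']])
E
python3 - <<'E'
from h import *
for n,(x0,y0,w,h) in (("scene",(200,160,220,110)),("side",(220,140,160,140))):
    p=cv2.imread(f"pics/{n}0.png"); d=np.load(f"pics/{n}0.npy"); c=get_calibration(n)
    W=cloud(c,d)
    s=min(800//w,600//h); cv2.imwrite(f"pics/{n}0z.png",cv2.resize(p[y0:y0+h,x0:x0+w],None,fx=s,fy=s,interpolation=cv2.INTER_CUBIC)); print(n,s)
    pts={"scene":[(377,210),(268,195),(250,240),(370,245),(378,130),(395,228),(285,207),(186,165),(339,185),(462,240),(300,300)],"side":[(303,240),(320,185),(287,165),(330,260),(276,245),(369,145),(365,228),(265,305),(380,300)]}[n]
    for u,v in pts: print((u,v),np.round(W[v,u],1))
E
```

```text
scene 3
(377, 210) [546.  174.7  78.2]
(268, 195) [ 541.  -144.5   34.2]
(250, 240) [ 737.8 -102.5   49.6]
(370, 245) [638.5 182.4  38.4]
(378, 130) [56.  70.3 34.6]
(395, 228) [557.9 230.1  41.9]
(285, 207) [572.9 -77.8  34. ]
(186, 165) [ 467.7 -470.7   11.3]
(339, 185) [416.6  32.8  30.1]
(462, 240) [581.7 395.9  77.4]
(300, 300) [828.7  66.4  -1.8]
side 4
(303, 240) [526.3 182.5  76.6]
(320, 185) [ 573.8 -116.4   49.1]
(287, 165) [ 699.5 -140.2   89.6]
(330, 260) [444.1 191.5  31.2]
(276, 245) [609.4 186.6  37.1]
(369, 145) [ 489.1 -482.5    8.6]
(365, 228) [382.4  30.9  31.8]
(265, 305) [536.1 426.6  77.4]
(380, 300) [284.1 260.1  -3.5]
```

```bash
cat h.py | head -3
```

```text
import numpy as np,cv2
from cell import env, read_camera, get_calibration
def K(c,h=400): return (h/2)/np.tan(np.radians(c['vfov'])/2)
```

View pics/scene0z.png

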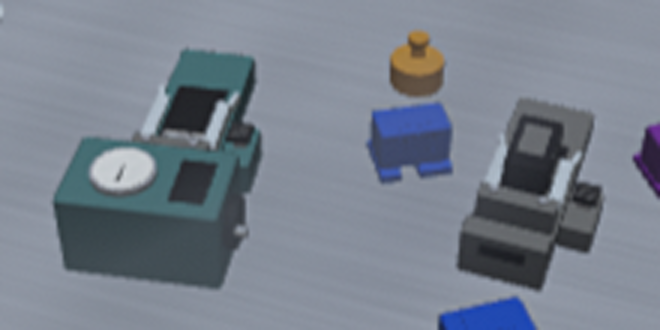

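View pics/side0z.png

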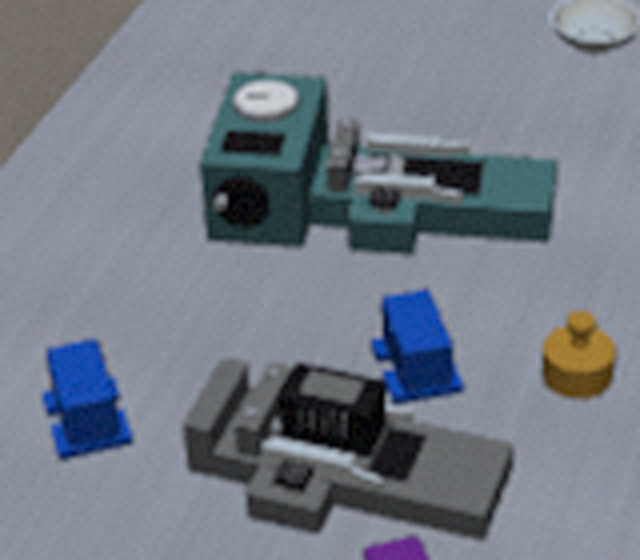

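```bash
python3 - <<'E'
from h import *
c=get_calibration("wrist"); print(c['vfov'],c['cx'],c['cy']); 
from scipy.spatial.transform import Rotation as R
s=env.state(); T=np.eye(4); T[:3,:3]=R.from_euler('xyz',s['tcp_rot']).as_matrix(); T[:3,3]=s['eef_pos']
print(np.round(np.linalg.inv(T)@np.array(c['world_from_camera']),3).tolist())
# coarse yaw from two clouds
for n in ("scene","side"):
    p=cv2.imread(f"pics/{n}0.png"); d=np.load(f"pics/{n}0.npy"); W=cloud(get_calibration(n),d)
    for nm,(xa,xb,ya,yb) in dict(cr=(380,680,110,260),un=(400,800,-230,-40)).items():
        m=(W[...,0]>xa)&(W[...,0]<xb)&(W[...,1]>ya)&(W[...,1]<yb)&(W[...,2]>15)&(W[...,2]<100)
        hsv=cv2.cvtColor(p,cv2.COLOR_BGR2HSV)
        m&=~((hsv[...,1]>150))
        q=W[m]; r=cv2.minAreaRect(q[:,:2].astype(np.float32)); print(n,nm,len(q),r, np.round(q.min(0)),np.round(q.max(0)))
E
```

```text
68.58253001981345 321.1541849059539 193.13275145923856
[[0.001, -0.969, -0.249, 70.403], [1.0, 0.0, 0.002, -0.106], [-0.001, -0.249, 0.969, -210.459], [0.0, 0.0, 0.0, 1.0]]
scene cr 1853 ((521.8788452148438, 188.1534881591797), (235.11160278320312, 107.54995727539062), 0.9679269194602966) [405. 134.  15.] [640. 242.  83.]
scene un 3472 ((599.7908325195312, -134.60513305664062), (294.3833312988281, 150.45675659179688), 10.588966369628906) [ 453. -203.   15.] [756. -40.  94.]
side cr 2099 ((518.4837646484375, 187.96920776367188), (228.8647003173828, 111.74244689941406), 1.6481354236602783) [405. 131.  15.] [634. 244.  83.]
side un 2260 ((593.4642333984375, -133.71409606933594), (289.19287109375, 155.8663787841797), 10.49078369140625) [ 448. -208.   15.] [746. -40.  95.]
```

>>> {"fn": "arm_command", "kwargs": {
  "targets": [
    [[0, 0, 0.06], [0.51, -0.36, 0], 0],
    [[0, 0, 0.06], [0.51, -0.36, 0], 0],
    [[0, 0, 0.06], [0.51, -0.36, 0], 0],
    [[0, 0, 0.06], [0.51, -0.36, 0], 0],
    [[0, 0, 0.06], [0.51, -0.36, 0], 0],
    [[0, 0, 0.06], [0.51, -0.36, 0], 0],
    [[0, 0, 0.06], [0.51, -0.36, 0], 0],
    [[0, 0, 0.06], [0.51, -0.36, 0], 0]
  ]
}}

```text
t: 0.9
eef_pos: [413.9, -301.2, 175.0]
tcp_rot: [-3.142, 0.0, 0.186]
ft_force: [0.1, -1.5, 0.1]
opening: 0.999
```

>>> {"fn": "arm_command", "kwargs": {
  "targets": [
    [[0, 0, 0], [0.175, -0.141, 0], 0],
    [[0, 0, 0], [0.175, -0.141, 0], 0],
    [[0, 0, 0], [0.175, -0.141, 0], 0],
    [[0, 0, 0], [0.175, -0.141, 0], 0],
    [[0, 0, 0], [0.175, -0.141, 0], 0],
    [[0, 0, 0], [0.175, -0.141, 0], 0]
  ]
}}

```text
t: 1.5
eef_pos: [560.3, -129.5, 174.5]
tcp_rot: [-3.141, 0.0, 0.189]
ft_force: [0.1, 0.2, -0.4]
opening: 1.003
```

```bash
cat > snap.py <<'E'
import sys,json
from h import *
n=sys.argv[1]
s=env.state(); c=get_calibration("wrist"); p,d=read_camera("wrist")
cv2.imwrite(f"pics/{n}.png",p); np.save(f"pics/{n}.npy",d)
json.dump(dict(vfov=c['vfov'],cx=c['cx'],cy=c['cy'],world_from_camera=np.array(c['world_from_camera']).tolist(),eef=list(s['eef_pos']),rot=list(s['tcp_rot'])),open(f"pics/{n}.json","w"))
print(s['t'],s['eef_pos'],s['tcp_rot'],np.abs(s['qvel']).max())
E
python3 snap.py w1
```

```text
1.5 [ 560.25650391 -129.53925354  174.50083655] [-3.14122834e+00  1.88876235e-04  1.89370096e-01] 0.060018571454560334
```

View pics/w1.png

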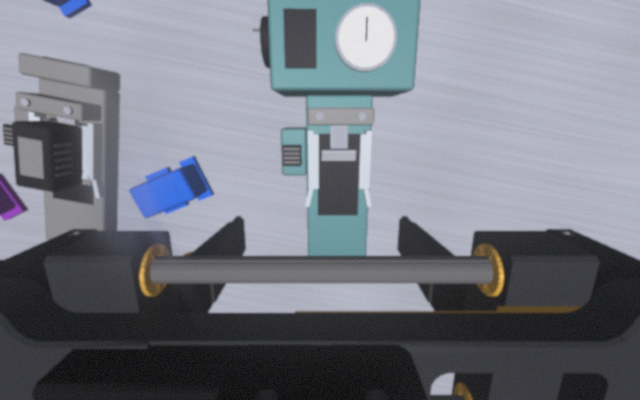

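```bash
python3 - <<'E'
import cv2
p=cv2.imread("pics/w1.png")
cv2.imwrite("pics/w1z.png",cv2.resize(p[80:265,260:420],None,fx=3.2,fy=3.2,interpolation=cv2.INTER_CUBIC))
E
```

```text
(no output)
```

View pics/w1z.png

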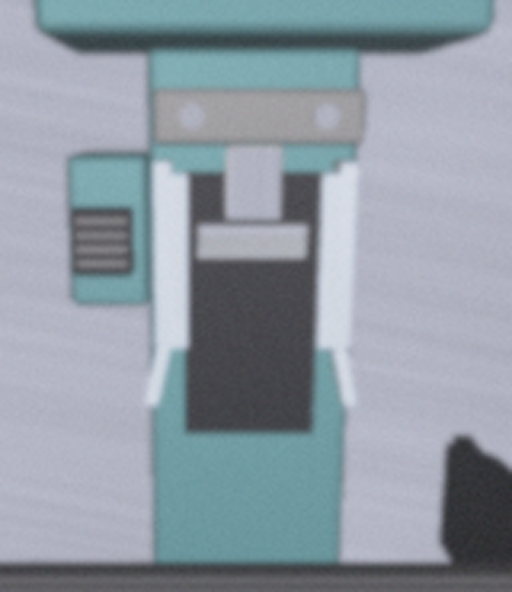

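```bash
cat > lips.py <<'E'
import sys,json
from h import *
def lips(n,roi,zt,thr=200):
    p=cv2.imread(f"pics/{n}.png");c=json.load(open(f"pics/{n}.json"));d=np.load(f"pics/{n}.npy")
    x0,y0,x1,y1=roi
    g=p.min(2); m=np.zeros_like(g); m[y0:y1,x0:x1]=(g[y0:y1,x0:x1]>thr)*255
    k,lab,st,ce=cv2.connectedComponentsWithStats(m)
    W=cloud(c,d)
    out=[]
    for i in range(1,k):
        if st[i][4]<80: continue
        q=np.argwhere(lab==i)
        Wm=W[lab==i]; 
        print(i,st[i],"depth z med",np.nanmedian(Wm[:,2]).round(1))
        P=np.array([ray(c,u,v,zt)[:2] for v,u in q])
        out.append(P)
        print(" rect",cv2.minAreaRect(P.astype(np.float32)))
    return c,W,out
if __name__=="__main__":
    c,W,o=lips("w1",(295,120,385,220),51)
    for u,v in [(340,240),(325,240),(338,200),(292,157),(292,138),(340,117),(311,160),(366,160),(338,60),(340,155),(500,60),(270,230)]:
        print((u,v),np.round(W[v,u],1))
E
python3 lips.py
```

```text
1 [306 131  12  75 477] depth z med 51.8
 rect ((571.047119140625, -117.69747161865234), (86.2420654296875, 11.91030216217041), 7.806702136993408)
2 [360 132  12  74 525] depth z med 51.8
 rect ((582.1590576171875, -177.3787384033203), (85.08843994140625, 12.01883602142334), 12.490188598632812)
(340, 240) [ 486.  -168.6   38. ]
(325, 240) [ 482.4 -149.8   38.2]
(338, 200) [ 537.2 -155.4   37.7]
(292, 157) [580.9 -92.2  52.5]
(292, 138) [600.6 -87.4  37.1]
(340, 117) [ 634.  -135.8   65.6]
(311, 160) [ 581.6 -114.    52.3]
(366, 160) [ 593.4 -175.5   51.7]
(338, 60) [ 684.2 -122.1   86.4]
(340, 155) [ 592.2 -146.2   41. ]
(500, 60) [ 737.3 -316.9   -0. ]
(270, 230) [466.9 -75.1   0.8]
```

>>> {"fn": "arm_command", "kwargs": {
  "targets": [
    [[0, 0, 0.17], [0.029, -0.31, 0], 0],
    [[0, 0, 0.17], [0.029, -0.31, 0], 0],
    [[0, 0, 0.17], [0.029, -0.31, 0], 0],
    [[0, 0, 0.17], [0.029, -0.31, 0], 0],
    [[0, 0, 0.17], [0.029, -0.31, 0], 0],
    [[0, 0, 0.17], [0.029, -0.31, 0], 0],
    [[0, 0, 0.17], [0.029, -0.31, 0], 0],
    [[0, 0, 0.17], [0.029, -0.31, 0], 0]
  ]
}}

```text
t: 2.35
eef_pos: [529.6, 178.5, 174.9]
tcp_rot: [3.141, 0.0, 0.018]
ft_force: [0.4, -1.1, -0.5]
opening: 1.001
```

```bash
python3 snap.py w2; python3 - <<'E'
from lips import *
c=json.load(open("pics/w2.json"));W=cloud(c,np.load("pics/w2.npy"))
import cv2
p=cv2.imread("pics/w2.png")
cv2.imwrite("pics/w2z.png",cv2.resize(p[60:265,220:440],None,fx=2.9,fy=2.9,interpolation=cv2.INTER_CUBIC))
E
```

```text
2.35 [529.63549027 178.47057628 174.88687237] [3.14131039e+00 3.49865638e-04 1.76709526e-02] 0.05320894368054896
```

View pics/w2.png

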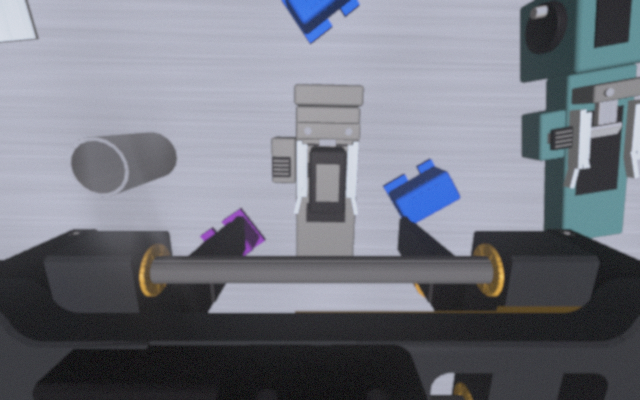

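View pics/w2z.png

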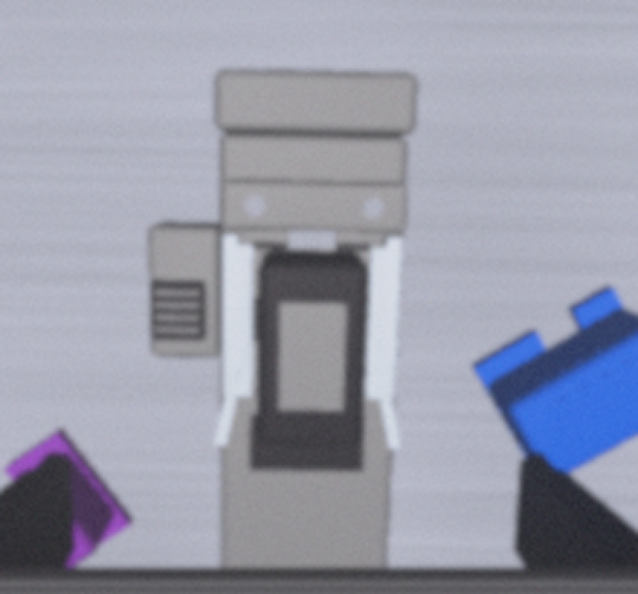

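```bash
cat > mid.py <<'E'
from lips import *
def mid(n,roi,zt,rows):
    p=cv2.imread(f"pics/{n}.png").astype(float);c=json.load(open(f"pics/{n}.json"))
    g=p.min(2); x0,x1=roi; L=[];R=[]
    def edge(v,us,thr=190):
        # subpixel crossing
        for a,b in zip(us[:-1],us[1:]):
            if g[v,a]<thr<=g[v,b]: return a+(b-a)*(thr-g[v,a])/(g[v,b]-g[v,a])
    for v in rows:
        mid_=(x0+x1)//2
        l=edge(v,list(range(mid_,x0,-1))); r=edge(v,list(range(mid_,x1)))
        if l and r: L.append(ray(c,l,v,zt)[:2]); R.append(ray(c,r,v,zt)[:2])
    L=np.array(L);R=np.array(R)
    def fit(P):
        vx,vy,a,b=cv2.fitLine(P.astype(np.float32),cv2.DIST_HUBER,0,.01,.01).ravel(); s=np.sign(vx); return np.arctan2(vy*s,vx*s),np.array([a,b])
    (al,pl),(ar,pr)=fit(L),fit(R); yaw=(al+ar)/2; n_=np.array([-np.sin(yaw),np.cos(yaw)])
    print(n,"yaw L,R",al,ar,"gap",(pl-pr)@n_,"n",len(L))
    return yaw,(pl@n_+pr@n_)/2  # offset along normal
if __name__=="__main__":
    def B(c,yaw,off,uv,z):
        q=ray(c,*uv,z)[:2]; return np.round([q@[np.cos(yaw),np.sin(yaw)],q@[-np.sin(yaw),np.cos(yaw)]-off],1)
    yw,off=mid("w1",(304,374),51,range(136,184)); c=json.load(open("pics/w1.json")); print("unit",yw,off)
    z=lambda u,v:(260+u/3.2,80+v/3.2)
    for nm,uv,h in [("lipback L",z(170,162),51),("lipback R",z(340,162),51),("lip front L inner",z(189,348),51),("R",z(316,348),51),("button",z(102,242),52),("flare end L",z(151,404),46),("flare R",z(350,404),46),("stopfront",z(258,142),66),("dark front",z(250,431),36)]: print(nm,B(c,yw,off,uv,h))
    z=lambda u,v:(220+u/2.9,60+v/2.9)
    yw,off=mid("w2",(296,362),43,range(146,190)); c=json.load(open("pics/w2.json")); W=cloud(c,np.load("pics/w2.npy")); print("cradle",yw,off)
    for nm,uv,h in [("lipback L",z(235,236),43),("lipback R",z(390,236),43),("lip front L",z(240,400),43),("R",z(378,400),43),("button",z(178,310),44),("flare end L",z(219,444),38),("flare R",z(394,447),38),("packtop front",z(315,262),80),("packtop rear",z(307,413),80),("packL",z(268,340),80),("packR",z(360,340),80),("label c",z(312,356),80),("rear foot",z(305,468),28)]:
        i,j=int(round(uv[1])),int(round(uv[0])); print(nm,B(c,yw,off,uv,h),"world",np.round(ray(c,*uv,h)[:2],1),"depthz",W[i,j,2].round(1))
E
python3 mid.py
```

```text
w1 yaw L,R 0.18520586 0.1917129 gap 49.111237 n 48
unit 0.18845938 -252.6183
lipback L [582.6  29.2]
lipback R [582.7 -30. ]
lip front L inner [516.   22.6]
R [516.1 -23.9]
button [554.9  53.4]
flare end L [493.1  36.9]
flare R [493.2 -38.2]
stopfront [ 5.898e+02 -4.000e-01]
dark front [479.   -1.2]
w2 yaw L,R 0.0031588795 0.003946564 gap 48.730133 n 44
cradle 0.0035527218 169.85654
lipback L [574.1  30.3] world [573.3 202.2] depthz 45.2
lipback R [575.  -31.3] world [574.5 140.6] depthz 31.9
lip front L [506.5  28.3] world [505.8 200. ] depthz 29.3
R [507.3 -29.2] world [506.8 142.4] depthz 29.2
button [544.2  53.4] world [543.4 225.2] depthz 45.4
flare end L [485.4  37.7] world [484.7 209.2] depthz 40.0
flare R [485.1 -37.5] world [484.7 134.1] depthz 39.5
packtop front [568.2  -0.7] world [567.6 171.2] depthz 77.5
packtop rear [512.    1.1] world [511.4 172.8] depthz 81.1
packL [539.6  15.9] world [538.9 187.7] depthz 81.2
packR [540.  -17.7] world [539.5 154.1] depthz 81.5
label c [ 5.338e+02 -3.000e-01] world [533.2 171.5] depthz 80.9
rear foot [4.714e+02 4.000e-01] world [470.8 171.9] depthz 28.7
```

>>> {"fn": "arm_command", "kwargs": {
  "targets": [
    [[0, 0, 0.014], [0.014, -0.047, 0.05], 255],
    [[0, 0, 0.014], [0.014, -0.047, 0.1], 255],
    [[0, 0, 0.014], [0.014, -0.047, 0.1], 255],
    [[0, 0, 0.014], [0.014, -0.047, 0.1], 255],
    [[0, 0, 0.014], [0.014, -0.047, 0.1], 255],
    [[0, 0, 0.014], [0.014, -0.047, 0.1], 255]
  ]
}}

```text
t: 3.0
eef_pos: [544.4, 224.1, 76.5]
tcp_rot: [-3.141, -0.002, 0.0]
ft_force: [-0.1, 0.1, -0.3]
opening: 0.554
```

```bash
python3 snap.py w3; python3 - <<'E'
from h import *
s=env.state();print(s['ft_force'],s['opening'])
E
```

```text
3.0 [544.40105233 224.11063711  76.54178681] [-3.14114301e+00 -2.25736004e-03  3.53000561e-04] 0.007130953660060302
[-0.19477519 -0.02954377  0.36298895] 0.5111845076287878
```

View pics/w3.png

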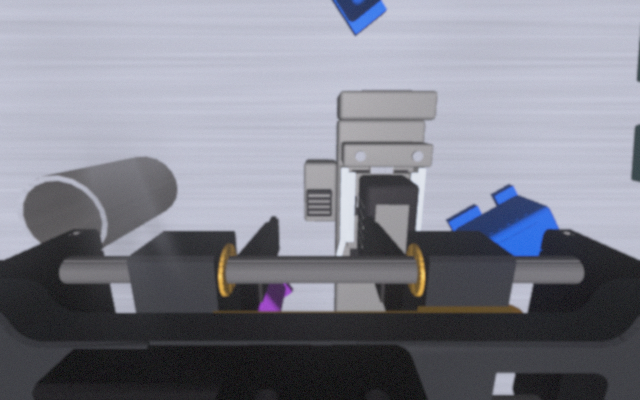

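>>> {"fn": "arm_command", "kwargs": {
  "targets": [
    [[0, 0, 0], [0, 0, 0], 255],
    [[0, 0, 0], [0, 0, 0], 255],
    [[0, 0, 0], [0, 0, 0], 255],
    [[0, 0, 0], [0, 0, 0], 255],
    [[0, 0, 0], [0, 0, 0], 255],
    [[0, 0, 0], [0, 0, 0], 255]
  ]
}}

```text
t: 3.65
eef_pos: [543.3, 225.2, 74.9]
tcp_rot: [3.141, 0.0, 0.002]
ft_force: [-0.3, -0.7, -0.6]
opening: 0.027
```

```bash
python3 snap.py w4; python3 - <<'E'
from h import *
import json
s=env.state();print(s['ft_force'],s['opening'])
c=json.load(open("pics/w4.json"));W=cloud(c,np.load("pics/w4.npy"))
c3=json.load(open("pics/w3.json"))
print(ray(c3,319,204.5,44))
p=cv2.imread("pics/w4.png")
cv2.imwrite("pics/w4z.png",cv2.resize(p[80:290,240:460],None,fx=2.8,fy=2.8,interpolation=cv2.INTER_CUBIC))
for u,v in[(319,204),(391,220),(390,190),(425,200)]:print((u,v),W[v,u].round(1))
E
```

```text
3.65 [543.30758381 225.22859507  74.93322175] [3.14146716e+00 1.31234038e-04 1.96280451e-03] 0.003334163482935885
[-0.28275229  0.30219996 -0.88615658] 0.016828363531016636
[542.36890269 225.89205859  44.        ]
(319, 204) [542.5 227.   45.1]
(391, 220) [541.1 173.8  81.5]
(390, 190) [563.6 175.7  80.4]
(425, 200) [534.  120.5   1.4]
```

View pics/w4z.png

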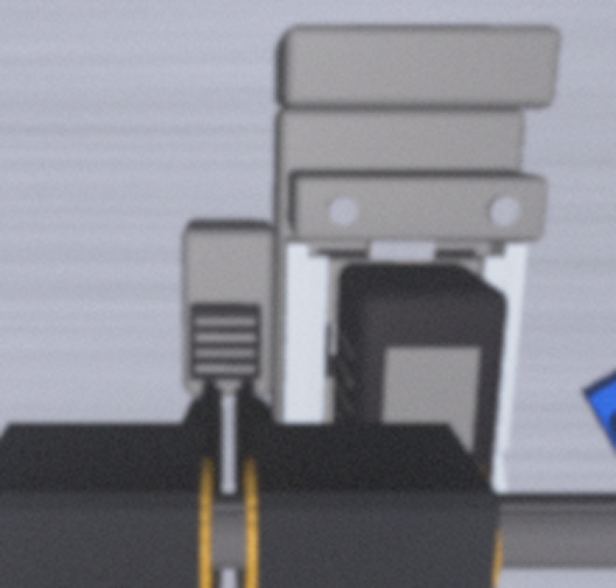

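>>> {"fn": "arm_command", "kwargs": {
  "targets": [
    [[0, 0, 0], [0, 0, 0.02], 255],
    [[0, 0, 0], [0, 0, 0.027], 255],
    [[0, 0, 0], [0, 0, 0.03], 255],
    [[0, 0, 0], [0, 0, 0.032], 255],
    [[0, 0, 0], [0, 0, 0.034], 255],
    [[0, 0, 0], [0, 0, 0.036], 255],
    [[0, 0, 0], [0, 0, 0.037], 255],
    [[0, 0, 0], [0, 0, 0.037], 255]
  ]
}}

```text
t: 4.5
eef_pos: [543.4, 225.1, 38.0]
tcp_rot: [3.142, -0.0, 0.002]
ft_force: [0.3, -1.0, 0.1]
opening: 0.004
```

```bash
python3 snap.py w5; python3 - <<'E'
from h import *
s=env.state();print(s['ft_force'],s['opening'])
p=cv2.imread("pics/w5.png")
cv2.imwrite("pics/w5z.png",cv2.resize(p[80:290,240:460],None,fx=2.8,fy=2.8,interpolation=cv2.INTER_CUBIC))
p,d=read_camera("side"); cv2.imwrite("pics/side5z.png",cv2.resize(p[200:300,240:380],None,fx=5,fy=5,interpolation=cv2.INTER_CUBIC))
E
```

```text
4.5 [543.40087064 225.14963483  38.02635518] [ 3.14152699e+00 -8.87000828e-05  1.80815816e-03] 0.003965258506300413
[-0.49856018  0.02506345 -0.15940352] 0.009006921350768918
```

View pics/side5z.png

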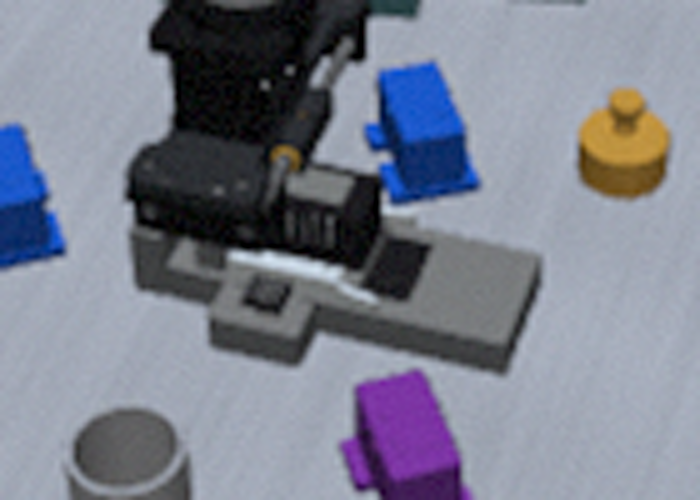

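View pics/w5z.png

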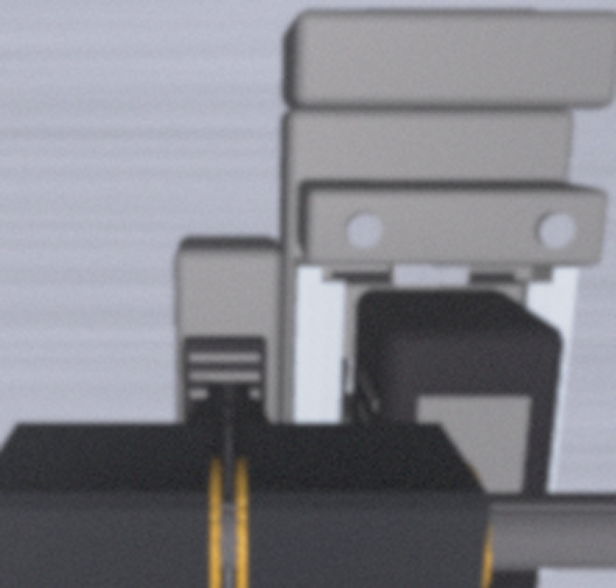

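```bash
python3 - <<'E'
from h import *
import json
s=env.state();print(s['eef_pos'],s['tcp_rot'])
c=get_calibration("wrist");cs=get_calibration("side")
for q in ([543.4,225.1,38],[543.4,225.1,44],[543.4,225.1,120],[533,170,80]):
    a=proj(c,q);b=proj(cs,q);print(q,a,(a-[240,80])*2.8,b,(b-[240,200])*5)
E
```

```text
[543.42352019 225.16164935  38.13146216] [ 3.14155077e+00 -1.86085616e-04  1.76046282e-03]
[543.4, 225.1, 38] [321.19232782 214.17087327] [227.33851789 375.67844516] [292.5687052  258.79563363] [262.84352598 293.97816813]
[543.4, 225.1, 44] [321.20584422 216.76353457] [227.37636382 382.93789679] [292.46713689 257.27634008] [262.33568447 286.38170039]
[543.4, 225.1, 120] [321.47281435 267.97264261] [228.12388018 526.32339931] [291.12602362 237.21550673] [255.63011808 186.07753363]
[533, 170, 80] [409.34233902 251.48973373] [474.15854927 480.17125443] [302.22340984 235.75733118] [311.11704918 178.7866559 ]
```

```bash
python3 - <<'E'
from h import *
p,d=read_camera("side"); cv2.imwrite("pics/side6.png",p); np.save("pics/side6.npy",d)
cv2.imwrite("pics/side6z.png",cv2.resize(p[100:300,220:420],None,fx=3,fy=3,interpolation=cv2.INTER_CUBIC))
W=cloud(get_calibration("side"),d)
for u,v in [(293,258),(293,250),(280,240),(270,240),(290,235),(300,215),(303,225)]: print((u,v),W[v,u].round(1))
p,d2=read_camera("scene"); cv2.imwrite("pics/scene6z.png",cv2.resize(p[100:300,300:500],None,fx=3,fy=3,interpolation=cv2.INTER_CUBIC))
W5=cloud(__import__('json').load(open("pics/w5.json")),np.load("pics/w5.npy"))
for u,v in [(319,205),(319,210),(321,214),(321,218),(321,222),(317,225),(325,225)]: print((u,v),W5[v,u].round(1))
E
```

```text
(293, 258) [541.5 226.1  42.7]
(293, 250) [538.9 228.4  76.6]
(280, 240) [534.5 314.3 191.8]
(270, 240) [562.7 312.2 182. ]
(290, 235) [515.3 295.7 197.3]
(300, 215) [516.5 220.6 200.9]
(303, 225) [505.1 231.7 179.1]
(319, 205) [552.8 226.7  45.5]
(319, 210) [549.1 226.7  45.5]
(321, 214) [546.2 225.2  46. ]
(321, 218) [542.5 225.2  44.2]
(321, 222) [554.3 225.3  85.2]
(317, 225) [555.5 227.6  93.4]
(325, 225) [555.6 223.1  93.7]
```

View pics/side6z.png

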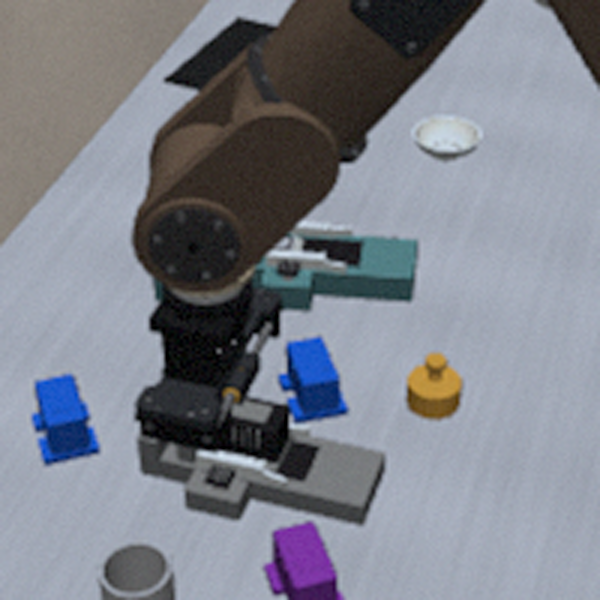

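View pics/scene6z.png

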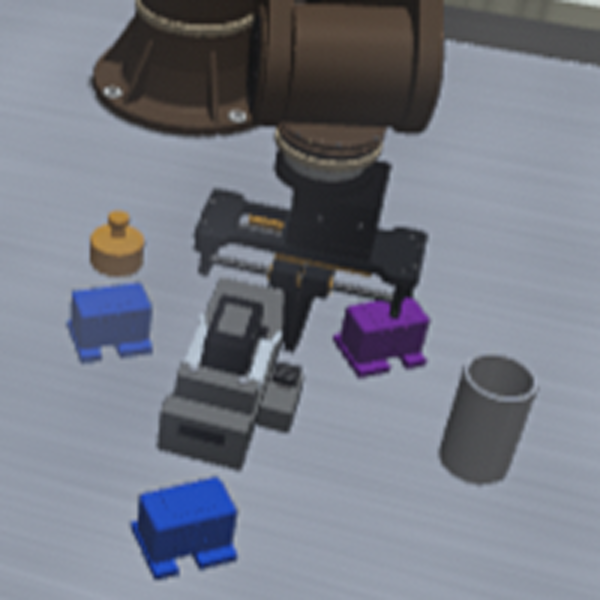

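```bash
python3 - <<'E'
from h import *
import json
from scipy.spatial.transform import Rotation as R
for n in("w1","w4","w5"):
    c=json.load(open(f"pics/{n}.json"));W=cloud(c,np.load(f"pics/{n}.npy"))
    T=(W-np.array(c['eef']))@R.from_euler('xyz',c['rot']).as_matrix()
    m=(T[...,2]>-75)&(abs(T[...,1])<70)&(abs(T[...,0])<16)
    m2=m&(W[...,2]>60)
    print(n,T[m2].min(0) if m2.any() else None,T[m2].max(0) if m2.any() else None)
    for u,v in ([(238,222),(238,230),(405,225),(405,235)] if n=="w1" else [(321,222),(316,225),(326,225),(316,240),(326,240),(314,245)]): print((u,v),T[v,u].round(1),W[v,u].round(1))
c=get_calibration("side");p=proj(c,[543.4,225.1,38]);c2=get_calibration("scene");q=proj(c2,[543.4,225.1,38]);q2=proj(c2,[543.4,225.1,70])
print((p-[220,100])*3,(q-[300,100])*3,(q2-[300,100])*3)
E
```

```text
w1 [-10.07675088 -56.28855473 -74.99702602] [ 13.04086686  56.6833154  -39.49079941]
(238, 222) [ 11.1 -48.8 -47.6] [562.  -79.6 222.1]
(238, 230) [  8.1 -47.6 -52.8] [559.2 -81.3 227.3]
(405, 225) [ 10.7  48.3 -51.5] [ 579.9 -175.   226. ]
(405, 235) [  5.9  47.8 -54.9] [ 575.1 -175.4  229.3]
w4 [-15.98068033  -8.78716949 -74.99027392] [15.99845877 69.98460641 14.90400119]
(321, 222) [-33.1   0.   73.8] [510.2 225.1   1.1]
(316, 225) [ 12.2  -2.9 -55.4] [555.5 228.2 130.4]
(326, 225) [ 10.9   2.8 -52.1] [554.2 222.5 127.1]
(316, 240) [ 12.4  -2.6 -76.8] [555.7 227.9 151.8]
(326, 240) [ 10.3   2.4 -72. ] [553.6 222.8 147. ]
(314, 245) [  34.3   -2.3 -131. ] [577.6 227.6 205.9]
w5 [-12.90350667  -7.78786017 -74.9376416 ] [ 15.9943193   69.99866032 -22.02880656]
(321, 222) [ 10.9  -0.1 -47.2] [554.3 225.3  85.2]
(316, 225) [ 12.3  -2.9 -56. ] [555.7 228.1  94. ]
(326, 225) [ 12.4   2.6 -56.2] [555.8 222.5  94.2]
(316, 240) [  33.3   -1.8 -125.1] [576.7 227.  163.2]
(326, 240) [ 12.6   2.3 -77.3] [556.  222.9 115.3]
(314, 245) [  35.9   -2.2 -134.6] [579.3 227.4 172.6]
[217.70611559 476.38690088] [282.01822083 375.39573378] [286.93378189 348.52279714]
```

>>> {"fn": "arm_command", "kwargs": {
  "targets": [
    [[0, 0, 0], [0, 0, 0.002], 255],
    [[0, 0, 0], [0, 0, 0.004], 255],
    [[0, 0, 0], [0, 0, 0.006], 255],
    [[0, 0, 0], [0, 0, 0.006], 255]
  ]
}}

```text
t: 5.1
eef_pos: [543.2, 225.1, 31.6]
tcp_rot: [3.141, 0.001, 0.002]
ft_force: [-0.1, 0.3, 0.0]
opening: 0.008
```

>>> {"fn": "arm_command", "kwargs": {
  "targets": [
    [[0, 0, 0], [0, 0, 0.004], 255],
    [[0, 0, 0], [0, 0, 0.008], 255],
    [[0, 0, 0], [0, 0, 0.012], 255],
    [[0, 0, 0], [0, 0, 0.012], 255]
  ]
}}

```text
t: 5.5
eef_pos: [543.0, 225.1, 19.3]
tcp_rot: [3.141, 0.001, 0.002]
ft_force: [0.3, -0.7, -0.1]
opening: 0.002
```

```bash
python3 snap.py w6; python3 - <<'E'
from h import *
p,d=read_camera("side"); cv2.imwrite("pics/side7z.png",cv2.resize(p[190:300,230:370],None,fx=5,fy=5,interpolation=cv2.INTER_CUBIC))
p,d2=read_camera("scene"); cv2.imwrite("pics/scene7z.png",cv2.resize(p[160:270,340:450],None,fx=5,fy=5,interpolation=cv2.INTER_CUBIC))
c2=get_calibration("scene")
for z in (20,44,50,60,70): print(z,(proj(c2,[543.3,225.1,z])-[340,160])*5,(proj(get_calibration("side"),[543.3,225.1,z])-[230,190])*5)
E
```

```text
5.5 [543.02847326 225.06854743  19.26371595] [3.14121178e+00 1.05386474e-03 1.78130216e-03] 0.011086672239984517
20 [265.58581511 350.0367237 ] [314.51472239 366.53729844]
44 [271.58060579 317.26479909] [312.50328244 336.4203457 ]
50 [273.1045753  308.93366355] [311.99288998 328.77832512]
60 [275.66749624 294.9228571 ] [311.13540596 315.93936085]
70 [278.25955631 280.7527548 ] [310.26927258 302.97089122]
```

View pics/side7z.png

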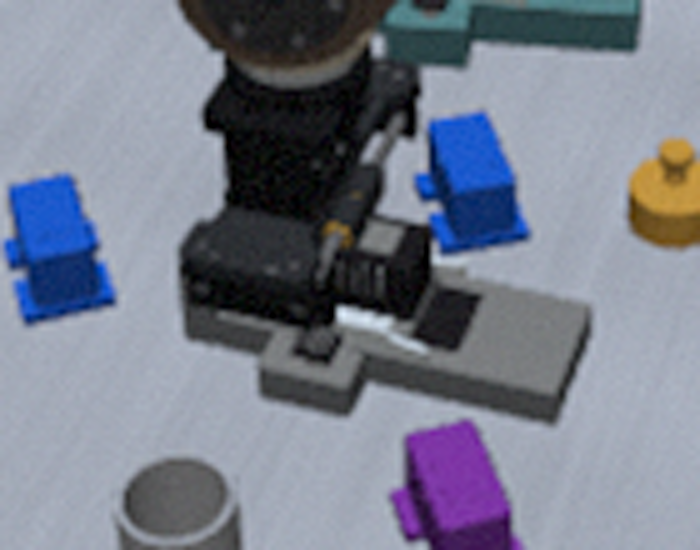

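View pics/scene7z.png

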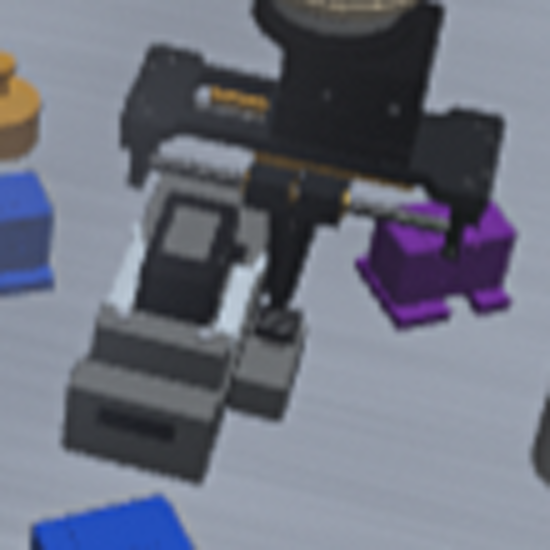

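>>> {"fn": "arm_command", "kwargs": {
  "targets": [
    [[0, 0, 0], [0, 0, 0.002], 255],
    [[0, 0, 0], [0, 0, 0.004], 255],
    [[0, 0, 0], [0, 0, 0.005], 255],
    [[0, 0, 0], [0, 0, 0.006], 255]
  ]
}}

```text
t: 6.05
eef_pos: [543.4, 225.2, 13.9]
tcp_rot: [3.141, 0.0, 0.002]
ft_force: [0.6, -0.2, -0.9]
opening: 0.001
```

>>> {"fn": "arm_command", "kwargs": {
  "targets": [
    [[0, 0, 0], [0, 0, 0.001], 255],
    [[0, 0, 0], [0, 0, 0.002], 255],
    [[0, 0, 0], [0, 0, 0.003], 255],
    [[0, 0, 0], [0, 0, 0.003], 255]
  ]
}}

```text
t: 6.45
eef_pos: [543.3, 225.1, 10.9]
tcp_rot: [3.141, 0.0, 0.002]
ft_force: [-0.3, -0.1, -1.1]
opening: 0.003
```

>>> {"fn": "arm_command", "kwargs": {
  "targets": [
    [[0, 0, 0], [0, 0, 0.001], 255],
    [[0, 0, 0], [0, 0, 0.002], 255],
    [[0, 0, 0], [0, 0, 0.003], 255],
    [[0, 0, 0], [0, 0, 0.003], 255]
  ]
}}

```text
t: 6.85
eef_pos: [543.3, 225.1, 7.8]
tcp_rot: [3.141, 0.0, 0.002]
ft_force: [0.2, -0.5, 0.9]
opening: 0.002
```

```bash
python3 - <<'E'
from h import *
s=env.state();print(s['ft_force'],s['moment'])
p,d=read_camera("side"); cv2.imwrite("pics/side8z.png",cv2.resize(p[190:300,230:370],None,fx=5,fy=5,interpolation=cv2.INTER_CUBIC))
p,d2=read_camera("scene"); cv2.imwrite("pics/scene8z.png",cv2.resize(p[160:270,340:450],None,fx=5,fy=5,interpolation=cv2.INTER_CUBIC))
E
```

```text
[ 0.16380878 -0.47753077  0.85509631] [-0.02679757 -0.01345245 -0.00895437]
```

View pics/scene8z.png

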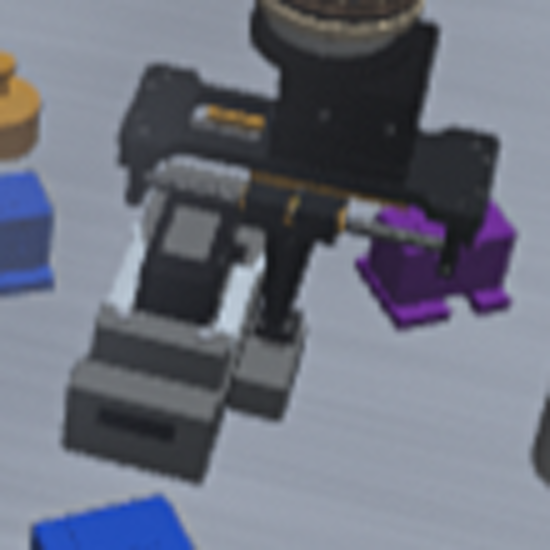

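View pics/side8z.png

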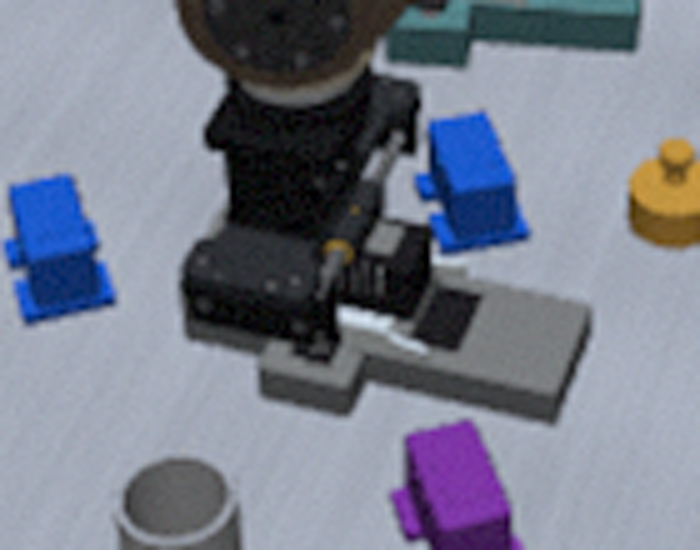

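>>> {"fn": "arm_command", "kwargs": {
  "targets": [
    [[0, 0, 0], [0, 0, 0.001], 255],
    [[0, 0, 0], [0, 0, 0.002], 255],
    [[0, 0, 0], [0, 0, 0.002], 255]
  ]
}}

```text
t: 7.25
eef_pos: [543.3, 225.1, 5.9]
tcp_rot: [3.141, 0.0, 0.002]
ft_force: [1.0, 0.2, -0.7]
opening: 0.006
```

>>> {"fn": "arm_command", "kwargs": {
  "targets": [
    [[0, 0, 0], [0, 0, 0.001], 255],
    [[0, 0, 0], [0, 0, 0.002], 255],
    [[0, 0, 0], [0, 0, 0.002], 255]
  ]
}}

```text
t: 7.55
eef_pos: [543.5, 225.2, 4.0]
tcp_rot: [3.142, -0.0, 0.002]
ft_force: [-0.8, 0.3, 0.8]
opening: 0.006
```

>>> {"fn": "arm_command", "kwargs": {
  "targets": [
    [[0, 0, 0], [0, 0, 0.001], 255],
    [[0, 0, 0], [0, 0, 0.002], 255],
    [[0, 0, 0], [0, 0, 0.002], 255]
  ]
}}

```text
t: 7.85
eef_pos: [543.5, 225.2, 2.0]
tcp_rot: [3.142, -0.0, 0.002]
ft_force: [-0.8, 1.2, 2.5]
opening: 0.004
```

```bash
python3 - <<'E'
import json
from h import *
from scipy.spatial.transform import Rotation as R
c=json.load(open("pics/w1.json"));W=cloud(c,np.load("pics/w1.npy"))
T=(W-np.array(c['eef']))@R.from_euler('xyz',c['rot']).as_matrix()
for v in range(214,260,4): print(v,[tuple(T[v,u].round(0)) for u in (232,236,240,244)])
E
```

```text
214 [(np.float64(-58.0), np.float64(-122.0), np.float64(173.0)), (np.float64(-58.0), np.float64(-117.0), np.float64(174.0)), (np.float64(-58.0), np.float64(-111.0), np.float64(174.0)), (np.float64(-58.0), np.float64(-106.0), np.float64(175.0))]
218 [(np.float64(-64.0), np.float64(-123.0), np.float64(174.0)), (np.float64(12.0), np.float64(-51.0), np.float64(-44.0)), (np.float64(12.0), np.float64(-49.0), np.float64(-42.0)), (np.float64(-64.0), np.float64(-106.0), np.float64(174.0))]
222 [(np.float64(12.0), np.float64(-51.0), np.float64(-51.0)), (np.float64(12.0), np.float64(-49.0), np.float64(-51.0)), (np.float64(11.0), np.float64(-48.0), np.float64(-47.0)), (np.float64(9.0), np.float64(-47.0), np.float64(-41.0))]
226 [(np.float64(12.0), np.float64(-49.0), np.float64(-57.0)), (np.float64(11.0), np.float64(-48.0), np.float64(-54.0)), (np.float64(10.0), np.float64(-47.0), np.float64(-50.0)), (np.float64(6.0), np.float64(-47.0), np.float64(-41.0))]
230 [(np.float64(11.0), np.float64(-49.0), np.float64(-60.0)), (np.float64(10.0), np.float64(-47.0), np.float64(-57.0)), (np.float64(7.0), np.
[... 1045 characters left out ...]
4(3.0), np.float64(-47.0), np.float64(-68.0)), (np.float64(-1.0), np.float64(-47.0), np.float64(-61.0)), (np.float64(-4.0), np.float64(-47.0), np.float64(-53.0)), (np.float64(-8.0), np.float64(-47.0), np.float64(-44.0))]
254 [(np.float64(1.0), np.float64(-47.0), np.float64(-68.0)), (np.float64(-3.0), np.float64(-47.0), np.float64(-60.0)), (np.float64(-6.0), np.float64(-47.0), np.float64(-54.0)), (np.float64(-118.0), np.float64(-110.0), np.float64(173.0))]
258 [(np.float64(31.0), np.float64(-26.0), np.float64(-133.0)), (np.float64(32.0), np.float64(-24.0), np.float64(-134.0)), (np.float64(31.0), np.float64(-24.0), np.float64(-133.0)), (np.float64(31.0), np.float64(-23.0), np.float64(-132.0))]
```

>>> {"fn": "arm_command", "kwargs": {
  "targets": [
    [[0, 0, 0], [0, 0, 0.001], 255],
    [[0, 0, 0], [0, 0, 0.002], 255],
    [[0, 0, 0], [0, 0, 0.003], 255],
    [[0, 0, 0], [0, 0, 0.003], 255]
  ]
}}

```text
t: 8.25
eef_pos: [543.5, 225.2, -1.1]
tcp_rot: [3.142, -0.0, 0.002]
ft_force: [1.3, 1.3, 2.9]
opening: 0.005
```

>>> {"fn": "arm_command", "kwargs": {
  "targets": [
    [[0, 0, 0], [0, 0, 0.001], 255],
    [[0, 0, 0], [0, 0, 0.002], 255],
    [[0, 0, 0], [0, 0, 0.003], 255],
    [[0, 0, 0], [0, 0, 0.003], 255],
    [[0, 0, 0], [0, 0, 0.003], 255]
  ]
}}

```text
t: 8.75
eef_pos: [543.5, 225.2, -4.0]
tcp_rot: [-3.142, -0.0, 0.002]
ft_force: [0.2, 1.3, 4.3]
opening: 0.006
```

```bash
python3 - <<'E'
from h import *
s=env.state();print(s['ft_force'],s['moment'])
p,d=read_camera("side"); cv2.imwrite("pics/side9z.png",cv2.resize(p[190:300,230:370],None,fx=5,fy=5,interpolation=cv2.INTER_CUBIC))
E
```

```text
[0.23718161 1.28934493 4.33698173] [ 0.18824329 -0.18276449 -0.05347445]
```

View pics/side9z.png

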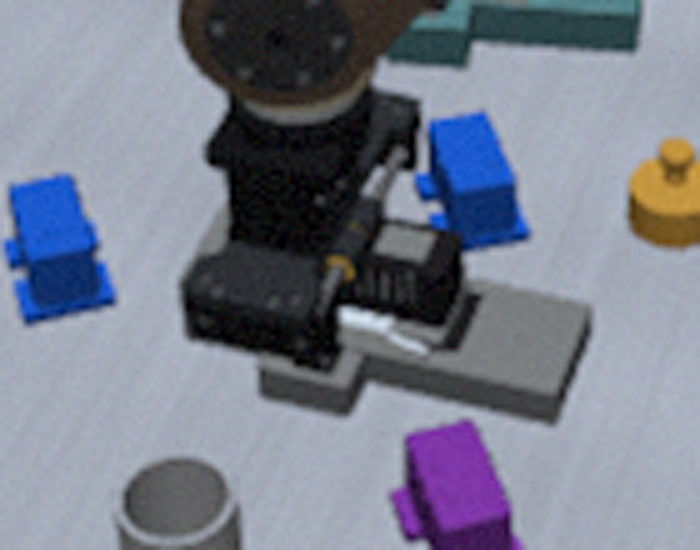

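>>> {"fn": "arm_command", "kwargs": {
  "targets": [
    [[0, 0, 0], [0, 0, -0.05], 255],
    [[0, 0, 0], [0, 0, -0.1], 255],
    [[0, 0, 0], [-0.03, 0.053, -0.1], 0],
    [[0, 0, 0], [-0.03, 0.053, -0.1], 0],
    [[0, 0, 0], [-0.03, 0.053, -0.1], 0],
    [[0, 0, 0], [-0.03, 0.053, -0.1], 0],
    [[0, 0, 0], [-0.03, 0.053, -0.1], 0],
    [[0, 0, 0], [-0.03, 0.053, -0.1], 0]
  ]
}}

```text
t: 9.6
eef_pos: [513.6, 172.7, 95.4]
tcp_rot: [3.141, 0.001, 0.003]
ft_force: [-0.7, -0.4, 0.4]
opening: 0.452
```

```bash
python3 snap.py w7; python3 - <<'E'
from h import *
import json
p=cv2.imread("pics/w7.png")
cv2.imwrite("pics/w7z.png",cv2.resize(p[60:300,220:440],None,fx=2.5,fy=2.5,interpolation=cv2.INTER_CUBIC))
E
```

```text
9.6 [513.62242602 172.7144667   95.39947658] [3.14137561e+00 7.89398799e-04 2.50838824e-03] 0.003449068160160413
```

View pics/w7z.png

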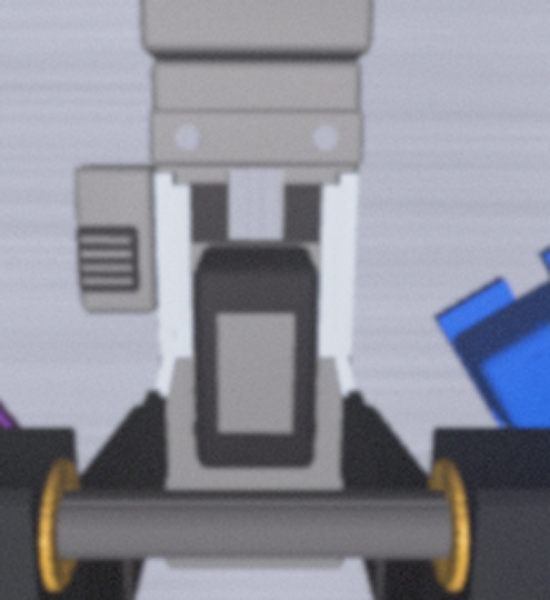

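```bash
python3 - <<'E'
from mid import *
c=json.load(open("pics/w7.json")); W=cloud(c,np.load("pics/w7.npy"))
z=lambda u,v:(220+u/2.5,60+v/2.5)
print(mid("w7",(282,362),43,range(135,198)))
for nm,uv,h in [("label",z(256,372.5),80),("L",z(197,400),79),("R",z(316,400),79),("front foot",z(256,243),36),("rear top",z(255,466),80),("button",z(107,258),44),("stop",z(257,163),58)]:
    print(nm,ray(c,*uv,h).round(1),W[int(uv[1]),int(uv[0])].round(1))
E
```

```text
w7 yaw L,R -0.0017518117 0.0022255483 gap 48.247578 n 63
(np.float32(0.00023686828), np.float32(171.99228))
label [512.9 171.6  80. ] [513.6 172.   82.4]
L [503.1 190.9  79. ] [502.7 191.6  78.1]
R [503.2 152.   79. ] [503.  152.2  78.5]
front foot [548.9 171.5  36. ] [549.2 171.9  37.1]
rear top [480.2 171.8  80. ] [480.8 171.8  80.5]
button [544.4 225.1  44. ] [544.2 226.3  41.5]
stop [578.2 171.5  58. ] [578.3 172.1  58. ]
```

>>> {"fn": "arm_command", "kwargs": {
  "targets": [
    [[0, 0, 0.001], [0, 0.001, 0.0], 60],
    [[0, 0, 0.001], [0, 0.001, 0.02], 60],
    [[0, 0, 0.001], [0, 0.001, 0.04], 60],
    [[0, 0, 0.001], [0, 0.001, 0.045], 60],
    [[0, 0, 0.001], [0, 0.001, 0.065], 60],
    [[0, 0, 0.001], [0, 0.001, 0.08], 60],
    [[0, 0, 0.001], [0, 0.001, 0.087], 60],
    [[0, 0, 0.001], [0, 0.001, 0.087], 60]
  ]
}}

```text
t: 10.45
eef_pos: [513.3, 171.1, 8.7]
tcp_rot: [3.141, 0.001, 0.001]
ft_force: [-0.5, 0.2, -0.1]
opening: 0.767
```

>>> {"fn": "arm_command", "kwargs": {
  "targets": [
    [[0, 0, 0], [0, 0, 0], 255],
    [[0, 0, 0], [0, 0, 0], 255],
    [[0, 0, 0], [0, 0, 0], 255],
    [[0, 0, 0], [0, 0, 0], 255],
    [[0, 0, 0], [0, 0, 0], 255],
    [[0, 0, 0], [0, 0, 0], 255]
  ]
}}

```text
t: 11.05
eef_pos: [513.6, 171.2, 9.3]
tcp_rot: [3.142, -0.0, 0.001]
ft_force: [0.1, 0.7, 3.8]
opening: 0.421
```

```bash
python3 snap.py w8; python3 - <<'E'
from h import *
s=env.state();print(s['ft_force'],s['moment'],s['opening'])
p,d=read_camera("side"); cv2.imwrite("pics/side10z.png",cv2.resize(p[190:300,230:370],None,fx=5,fy=5,interpolation=cv2.INTER_CUBIC))
E
```

```text
11.05 [513.59274934 171.15555153   9.25703357] [ 3.14159133e+00 -4.09527469e-04  8.82181647e-04] 0.0009576188156503616
[ 0.12362927 -0.71716666  4.63231142] [0.0702384  0.13101248 0.07719492] 0.4178230391895676
```

View pics/w8.png

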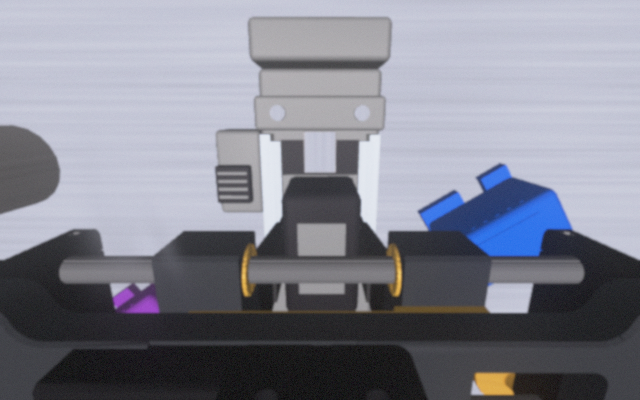

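View pics/side10z.png

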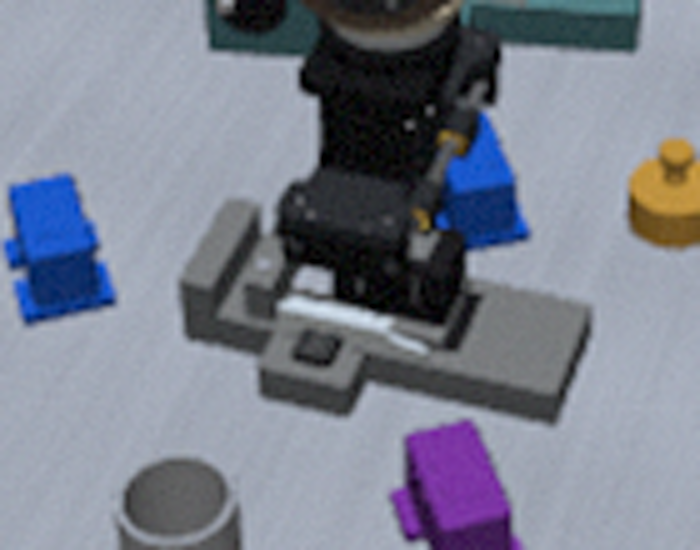

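>>> {"fn": "arm_command", "kwargs": {
  "targets": [
    [[0, 0, 0], [-0.005, 0, -0.0005], 255],
    [[0, 0, 0], [-0.013, 0, -0.001], 255],
    [[0, 0, 0], [-0.021, 0, -0.001], 255],
    [[0, 0, 0], [-0.03, 0, -0.001], 255],
    [[0, 0, 0], [-0.04, 0, -0.001], 255],
    [[0, 0, 0], [-0.05, 0, -0.001], 255],
    [[0, 0, 0], [-0.06, 0, -0.001], 255],
    [[0, 0, 0], [-0.06, 0, -0.001], 255]
  ]
}}

```text
t: 11.95
eef_pos: [452.0, 171.0, 10.1]
tcp_rot: [3.141, 0.001, 0.001]
ft_force: [0.4, -0.2, -3.4]
opening: 0.422
```

```bash
python3 snap.py w9; python3 - <<'E'
from h import *
s=env.state();print(s['ft_force'],s['moment'],s['opening'])
p,d=read_camera("side"); cv2.imwrite("pics/side11z.png",cv2.resize(p[190:300,230:370],None,fx=5,fy=5,interpolation=cv2.INTER_CUBIC))
E
```

```text
11.95 [451.97403227 171.02444994  10.14311925] [3.14129590e+00 8.97962008e-04 1.24629406e-03] 0.04483253482824305
[ 0.52319206 -0.44286968 -3.34477992] [0.04458605 0.03798029 0.03675664] 0.41726437509847636
```

View pics/side11z.png

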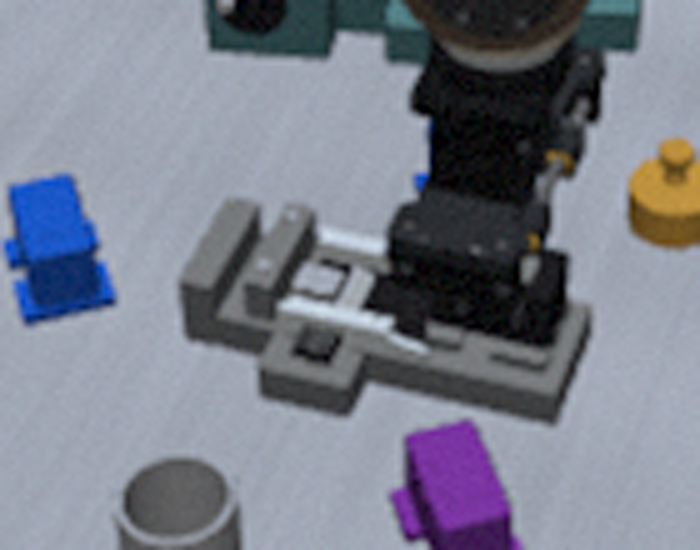

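View pics/w9.png

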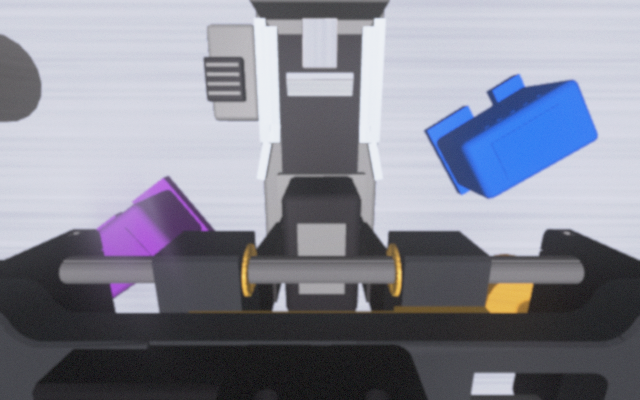

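>>> {"fn": "arm_command", "kwargs": {
  "targets": [
    [[0, 0, 0], [-0.004, 0, -0.035], 255],
    [[0, 0, 0], [-0.004, 0, -0.075], 255],
    [[0, 0, -0.05], [0.01, 0.04, -0.09], 255],
    [[0, 0, -0.1], [0.02, 0.085, -0.09], 255],
    [[0, 0, -0.15], [0.03, 0.13, -0.09], 255],
    [[0, 0, -0.186], [0.035, 0.175, -0.09], 255],
    [[0, 0, -0.186], [0.04, 0.22, -0.09], 255],
    [[0, 0, -0.186], [0.042, 0.265, -0.09], 255]
  ]
}}

```text
t: 12.85
eef_pos: [496.3, -96.1, 100.2]
tcp_rot: [3.141, -0.001, 0.187]
ft_force: [1.0, -0.0, -3.3]
opening: 0.417
```

>>> {"fn": "arm_command", "kwargs": {
  "targets": [
    [[0, 0, 0], [-0.013, 0.068, 0], 255],
    [[0, 0, 0], [-0.013, 0.068, 0], 255],
    [[0, 0, 0], [-0.013, 0.068, 0], 255],
    [[0, 0, 0], [-0.013, 0.068, 0], 255]
  ]
}}

```text
t: 13.25
eef_pos: [495.5, -163.3, 99.9]
tcp_rot: [-3.141, 0.0, 0.186]
ft_force: [0.0, -0.5, -4.0]
opening: 0.421
```

```bash
python3 snap.py w10; python3 - <<'E'
from h import *
s=env.state();print(s['ft_force'],s['moment'],s['opening'])
E
```

```text
13.25 [ 495.45799268 -163.28533726   99.89754688] [-3.14139110e+00  2.01746104e-04  1.85609915e-01] 0.029619770743189864
[-1.54636813 -0.29409417 -3.33279975] [-0.00779168  0.00525668  0.05239231] 0.4163002147271721
```

View pics/w10.png

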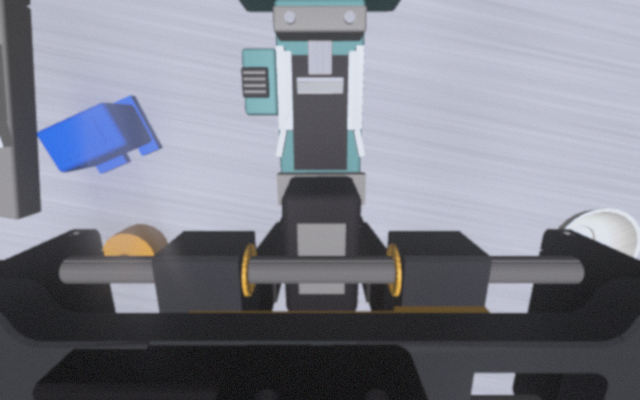

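```bash
python3 - <<'E'
from mid import *
from scipy.spatial.transform import Rotation as R
c=json.load(open("pics/w10.json")); p=cv2.imread("pics/w10.png")
print(c['eef'],c['rot'])
y,off=mid("w10",(274,368),51,range(54,124)); print(y,off)
n=np.array([-np.sin(y),np.cos(y)]);t=np.array([np.cos(y),np.sin(y)])
print("tcp a,n",np.array(c['eef'][:2])@t,np.array(c['eef'][:2])@n-off)
g=p.min(2).astype(int)
for v in (230,240,285,290):
    row=g[v,275:370]; print(v,row.tolist())
for uv in [(281,130),(358,130),(320,170)]: pass
# label mid
zt=99.9+70
L=[];Rr=[]
for v in range(228,250,2):
    r=p[v].mean(1); k=np.where(r[290:355]>105)[0]; 
    if len(k): L.append(ray(c,290+k[0],v,zt)[:2]@n-off);Rr.append(ray(c,290+k[-1],v,zt)[:2]@n-off)
print(np.mean(L),np.mean(Rr),(np.mean(L)+np.mean(Rr))/2)
W=cloud(c,np.load("pics/w10.npy"))
for u,v in[(322,235),(286,80),(355,80),(320,150),(320,185),(283,187),(360,187)]: q=W[v,u]; print((u,v),q.round(1),round(q[:2]@t,1),round(q[:2]@n-off,1))
E
```

```text
[495.4579926843768, -163.28533726208028, 99.89754687863453] [-3.141391101678787, 0.00020174610448830954, 0.18560991462347465]
w10 yaw L,R -0.3685798 0.66794956 gap 28.029003 n 70
0.14968488 -231.80911
tcp a,n 465.56765730380124 -3.5363243167639666
230 [47, 45, 48, 48, 41, 48, 48, 50, 52, 55, 54, 58, 62, 63, 63, 67, 62, 64, 65, 66, 68, 87, 120, 147, 156, 154, 154, 156, 154, 156, 156, 155, 155, 156, 156, 155, 156, 156, 155, 154, 155, 154, 154, 155, 156, 156, 155, 154, 155, 153, 154, 156, 156, 154, 156, 153, 157, 154, 156, 153, 152, 156, 154, 156, 156, 155, 154, 157, 155, 147, 128, 91, 63, 59, 63, 63, 61, 63, 58, 62, 58, 53, 55, 54, 51, 49, 45, 46, 43, 50, 46, 46, 46, 45, 44]
240 [40, 41, 47, 44, 43, 49, 42, 50, 49, 47, 55, 55, 54, 62, 59, 68, 64, 62, 65, 63, 64, 83, 114, 144, 152, 155, 155, 154, 154, 155, 153, 154, 155, 154, 152, 155, 154, 155, 155, 153, 153, 153, 152, 153, 155, 153, 154, 154, 154, 155, 152, 155, 155, 155, 153, 155, 153, 156, 153, 153, 153, 155, 153, 152, 154, 154, 152, 155, 151, 141, 114, 80, 63, 59, 62, 57, 58, 59, 61, 62, 54, 57, 54, 51, 48, 45, 44, 50, 49, 42, 46, 
[... 576 characters left out ...]
 151, 149, 152, 151, 153, 152, 151, 150, 152, 153, 153, 149, 152, 149, 152, 152, 153, 152, 150, 152, 149, 150, 151, 149, 147, 150, 151, 151, 148, 153, 150, 150, 150, 152, 154, 150, 150, 152, 150, 150, 150, 145, 138, 108, 75, 58, 56, 56, 54, 55, 50, 53, 51, 46, 51, 61, 100, 149, 180, 191, 189, 169, 127, 83, 54, 57, 66, 63, 60]
9.098675078731508 -15.534929275727626 -3.2181270984980586
(322, 235) [ 509.1 -161.3  173.8] 479.4 -3.6
(286, 80) [ 589.2 -116.2   51.3] 565.2 29.0
(355, 80) [ 599.7 -172.4   51.6] 567.3 -28.1
(320, 150) [ 536.1 -154.8   37. ] 507.0 -1.2
(320, 185) [ 529.8 -156.3  154.8] 500.6 -1.8
(283, 187) [ 518.5 -134.5  129.3] 492.6 21.5
(360, 187) [ 527.6 -182.4  129.5] 494.4 -27.3
```

```bash
sed -i 's/def mid(n,roi,zt,rows):/def mid(n,roi,zt,rows,gap=0):/; s/range(mid_,x0,-1)/range(mid_-gap,x0,-1)/; s/range(mid_,x1)/range(mid_+gap,x1)/' mid.py; cat > chk.py <<'E'
from mid import *
def chk(n,roi,rows,gap,thr=105,lab=(228,250)):
    c=json.load(open(f"pics/{n}.json")); p=cv2.imread(f"pics/{n}.png")
    y,off=mid(n,roi,51,rows,gap)
    nn=np.array([-np.sin(y),np.cos(y)]);t=np.array([np.cos(y),np.sin(y)])
    print("yaw",y,"off",off,"tcp a,n rel",np.array(c['eef'][:2])@t,np.array(c['eef'][:2])@nn-off,"tool yaw",c['rot'][2])
    zt=c['eef'][2]+70; Q=[]
    for v in range(*lab,2):
        r=p[v].mean(1); k=np.where(r[290:355]>thr)[0]
        if len(k): Q.append((ray(c,290+k[0],v,zt)[:2]@nn+ray(c,290+k[-1],v,zt)[:2]@nn)/2-off)
    print("label n",np.mean(Q))
if __name__=="__main__":
    chk("w10",(268,374),range(54,122),28)
E
python3 chk.py; python3 - <<'E'
import cv2
p=cv2.imread("pics/w10.png");cv2.imwrite("pics/w10z.png",cv2.resize(p[0:310,230:410],None,fx=1.9,fy=1.9,interpolation=cv2.INTER_CUBIC))
E
```

```text
w10 yaw L,R 0.18901986 0.19703709 gap 62.907803 n 31
yaw 0.19302848 off -262.4699 tcp a,n rel 454.9328883773115 7.172441571794451 tool yaw 0.18560991462347465
label n 7.03490841680358
```

View pics/w10z.png

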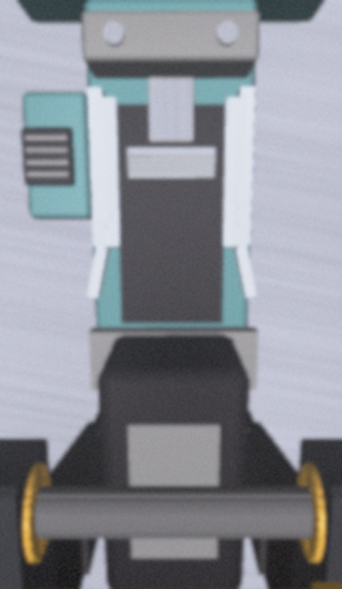

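```bash
python3 - <<'E'
from chk import *
p=cv2.imread("pics/w10.png").min(2)
for v in (60,100,115): print(v,p[v,270:300].tolist(),p[v,340:372].tolist())
def edges(n,rows,gl,gr,thr,zt=51):
    g=cv2.imread(f"pics/{n}.png").min(2).astype(float);c=json.load(open(f"pics/{n}.json"));L=[];R=[]
    for v in rows:
        u=gl
        while g[v,u]<thr and u>gl-15:u-=1
        w=gr
        while g[v,w]<thr and w<gr+15:w+=1
        if u>gl-15 and w<gr+15:
            L.append(ray(c,u+(g[v,u]-thr)/(g[v,u]-g[v,u+1]),v,zt)[:2]);R.append(ray(c,w-(g[v,w]-thr)/(g[v,w]-g[v,w-1]),v,zt)[:2])
    return np.array(L),np.array(R)
L,R=edges("w10",range(54,122),296,345,170)
M=(L+R)/2; k=np.polyfit(M[:,0],M[:,1],1); kl=np.polyfit(L[:,0],L[:,1],1);kr=np.polyfit(R[:,0],R[:,1],1)
print(len(M),np.arctan(k[0]),np.arctan(kl[0]),np.arctan(kr[0]),np.linalg.norm(L-R,axis=1).mean())
y=.188; nn=np.array([-np.sin(y),np.cos(y)]); off=np.median(M@nn); print("off",off,"tcp rel",np.array([495.46,-163.29])@nn-off,"a",np.array([495.46,-163.29])@[np.cos(y),np.sin(y)])
E
```

```text
60 [136, 136, 132, 123, 116, 129, 170, 214, 223, 223, 225, 223, 223, 223, 222, 222, 222, 221, 222, 217, 200, 157, 111, 91, 85, 80, 84, 81, 83, 86] [83, 83, 80, 80, 83, 82, 90, 110, 157, 197, 218, 223, 223, 222, 222, 221, 222, 220, 222, 223, 224, 224, 222, 216, 202, 201, 199, 198, 200, 199, 200, 199]
100 [140, 137, 137, 136, 131, 119, 113, 143, 186, 214, 221, 223, 221, 222, 221, 221, 220, 221, 219, 220, 216, 202, 163, 117, 89, 84, 84, 86, 86, 85] [84, 87, 84, 85, 86, 87, 104, 142, 190, 214, 222, 222, 222, 221, 220, 222, 221, 221, 221, 222, 221, 217, 209, 197, 194, 190, 194, 194, 195, 194, 195, 194]
115 [144, 148, 144, 146, 147, 148, 144, 157, 188, 213, 220, 221, 221, 221, 220, 221, 221, 218, 220, 220, 220, 212, 184, 131, 95, 85, 83, 83, 85, 82] [84, 83, 84, 80, 83, 88, 110, 159, 200, 217, 221, 222, 219, 220, 219, 219, 221, 221, 219, 221, 217, 209, 194, 189, 190, 189, 188, 189, 190, 187, 189, 189]
68 0.18879020716824244 0.1885028311957988 0.18907437056658147 46.97798345695876
off -252.15676398968674 tcp rel -0.8548183297048979 a 456.2119846214451
```

>>> {"fn": "arm_command", "kwargs": {
  "targets": [
    [[0, 0, -0.003], [-0.001, -0.0004, 0.03], 255],
    [[0, 0, -0.003], [-0.002, -0.0004, 0.06], 255],
    [[0, 0, -0.003], [-0.002, -0.0004, 0.073], 255],
    [[0, 0, -0.003], [-0.002, -0.0004, 0.078], 255],
    [[0, 0, -0.003], [-0.002, -0.0004, 0.08], 255],
    [[0, 0, -0.003], [-0.002, -0.0004, 0.081], 255],
    [[0, 0, -0.003], [-0.002, -0.0004, 0.0815], 255],
    [[0, 0, -0.003], [-0.002, -0.0004, 0.0815], 255]
  ]
}}

```text
t: 14.1
eef_pos: [493.8, -163.2, 19.1]
tcp_rot: [3.141, -0.001, 0.19]
ft_force: [0.3, 0.2, -2.0]
opening: 0.418
```

```bash
python3 snap.py w11; python3 - <<'E'
from h import *
s=env.state();print(s['ft_force'],s['moment'],s['opening'])
p,d=read_camera("side"); cv2.imwrite("pics/side12z.png",cv2.resize(p[130:240,250:390],None,fx=5,fy=5,interpolation=cv2.INTER_CUBIC))
E
```

```text
14.1 [ 493.76875234 -163.17152068   19.08587446] [ 3.14092352e+00 -7.64727288e-04  1.89882070e-01] 0.00237782119634677
[ 0.35140563  0.18575883 -4.51598331] [ 0.05048896  0.06328814 -0.00372188] 0.41892055445456555
```

View pics/w11.png

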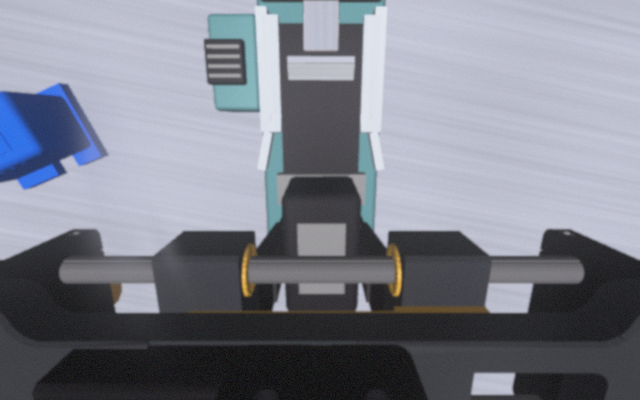

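View pics/side12z.png

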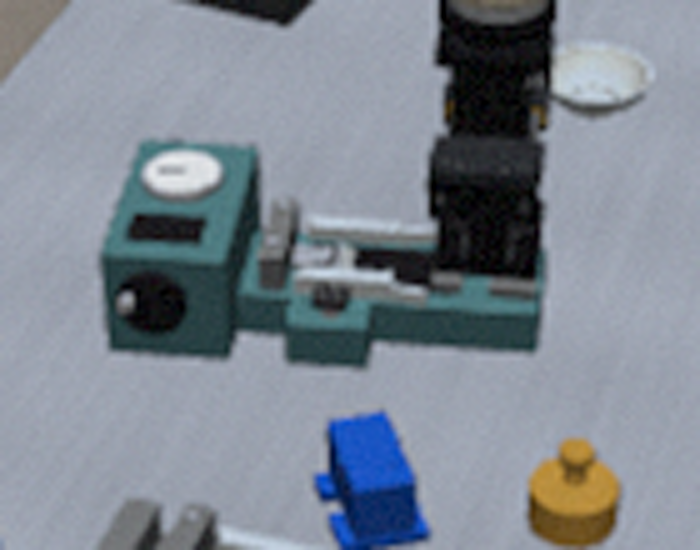

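>>> {"fn": "arm_command", "kwargs": {
  "targets": [
    [[0, 0, 0], [0, 0, 0.0005], 255],
    [[0, 0, 0], [0, 0, 0.001], 255],
    [[0, 0, 0], [0, 0, 0.001], 255]
  ]
}}

```text
t: 14.5
eef_pos: [493.5, -163.1, 17.5]
tcp_rot: [3.142, 0.0, 0.19]
ft_force: [0.1, -0.3, -3.3]
opening: 0.42
```

```bash
python3 - <<'E'
import sys
from h import *
s=env.state();print(s['ft_force'],s['moment'],s['eef_pos'],s['tcp_rot'])
def edges(n,rows,gl,gr,thr,zt=51):
    import json
    g=cv2.imread(f"pics/{n}.png").min(2).astype(float);c=json.load(open(f"pics/{n}.json"));L=[];R=[]
    for v in rows:
        u=gl
        while g[v,u]<thr and u>gl-25:u-=1
        w=gr
        while g[v,w]<thr and w<gr+25:w+=1
        if u>gl-25 and w<gr+25:
            L.append(ray(c,u+(g[v,u]-thr)/(g[v,u]-g[v,u+1]),v,zt)[:2]);R.append(ray(c,w-(g[v,w]-thr)/(g[v,w]-g[v,w-1]),v,zt)[:2])
    return c,np.array(L),np.array(R)
c,L,R=edges("w11",range(10,128),284,358,170)
M=(L+R)/2; k=np.polyfit(M[:,0],M[:,1],1)
y=np.arctan(k[0]); y0=.1888; nn=np.array([-np.sin(y0),np.cos(y0)]); off=np.median(M@nn); print(len(M),y,np.linalg.norm(L-R,axis=1).mean(),"off",off,"tcp rel",np.array(c['eef'][:2])@nn-off, "a",np.array(c['eef'][:2])@[np.cos(y0),np.sin(y0)])
c,L,R=edges("w11",range(178,190),282,360,120,44)  # foot plate? 
E
```

```text
[ 0.14342173 -0.28588432 -3.30935682] [-0.01418913 -0.04975901 -0.03266866] [ 493.4602708  -163.14244734   17.49078081] [3.14155081e+00 8.29663915e-05 1.89771855e-01]
118 0.18626707247742574 47.5163549215801 off -252.48485284052418 tcp rel -0.457830140611037 a 454.37047117117174<stdin>:13: RuntimeWarning: divide by zero encountered in scalar divide
h.py:12: RuntimeWarning: invalid value encountered in divide
  return o+r*(z-o[2])/r[2]
```

>>> {"fn": "arm_command", "kwargs": {
  "targets": [
    [[0, 0, 0], [0, 0, 0.0005], 255],
    [[0, 0, 0], [0, 0, 0.001], 255],
    [[0, 0, 0], [0, 0, 0.001], 255]
  ]
}}

```text
t: 14.8
eef_pos: [493.9, -163.3, 16.9]
tcp_rot: [3.141, -0.001, 0.19]
ft_force: [0.9, 0.5, 3.7]
opening: 0.42
```

>>> {"fn": "arm_command", "kwargs": {
  "targets": [
    [[0, 0, 0], [0, 0, 0.0003], 255],
    [[0, 0, 0], [0, 0, 0.0006], 255],
    [[0, 0, 0], [0, 0, 0.0006], 255]
  ]
}}

```text
t: 15.1
eef_pos: [494.2, -163.3, 16.5]
tcp_rot: [3.141, -0.001, 0.19]
ft_force: [2.8, 2.9, 5.8]
opening: 0.416
```

>>> {"fn": "arm_command", "kwargs": {
  "targets": [
    [[0, 0, 0.001], [0.004, 0, -0.0008], 255],
    [[0, 0, 0.001], [0.01, 0, -0.0008], 255],
    [[0, 0, 0.001], [0.015, 0, -0.0008], 255],
    [[0, 0, 0.001], [0.02, 0, -0.0008], 255],
    [[0, 0, 0.001], [0.025, 0, -0.0008], 255],
    [[0, 0, 0.001], [0.025, 0, -0.0008], 255]
  ]
}}

```text
t: 15.7
eef_pos: [518.7, -158.3, 16.6]
tcp_rot: [3.141, -0.0, 0.189]
ft_force: [-0.7, 0.2, -3.8]
opening: 0.422
```

>>> {"fn": "arm_command", "kwargs": {
  "targets": [
    [[0, 0, 0], [0.004, 0, 0], 255],
    [[0, 0, 0], [0.008, 0, 0], 255],
    [[0, 0, 0], [0.012, 0, 0], 255],
    [[0, 0, 0], [0.016, 0, 0], 255],
    [[0, 0, 0], [0.019, 0, 0], 255],
    [[0, 0, 0], [0.019, 0, 0], 255]
  ]
}}

```text
t: 16.3
eef_pos: [537.1, -154.8, 16.7]
tcp_rot: [3.141, -0.0, 0.189]
ft_force: [0.6, -0.3, -3.3]
opening: 0.42
```

```bash
python3 snap.py w12; python3 - <<'E'
from h import *
s=env.state();print(s['ft_force'],s['moment'],s['opening'])
E
```

```text
16.3 [ 537.09628995 -154.7901585    16.68450338] [ 3.14138636e+00 -1.89204730e-04  1.88986727e-01] 0.01223523039505402
[ 0.02966601  0.71151149 -3.43826244] [-0.03650281  0.03075217  0.03093601] 0.4168264203493285
```

View pics/w12.png

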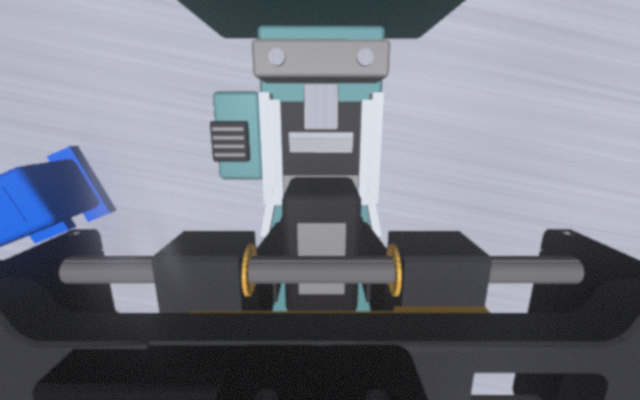

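>>> {"fn": "arm_command", "kwargs": {
  "targets": [
    [[0, 0, 0], [0.003, 0, 0], 255],
    [[0, 0, 0], [0.006, 0, 0], 255],
    [[0, 0, 0], [0.009, 0, 0], 255],
    [[0, 0, 0], [0.012, 0, 0], 255],
    [[0, 0, 0], [0.014, 0, 0], 255],
    [[0, 0, 0], [0.016, 0, 0], 255],
    [[0, 0, 0], [0.018, 0, 0], 255],
    [[0, 0, 0], [0.018, 0, 0], 255]
  ]
}}

```text
t: 17.15
eef_pos: [554.5, -151.4, 16.8]
tcp_rot: [3.141, -0.0, 0.189]
ft_force: [-0.8, 0.2, -0.2]
opening: 0.419
```

>>> {"fn": "arm_command", "kwargs": {
  "targets": [
    [[0, 0, 0], [0.002, 0, 0], 255],
    [[0, 0, 0], [0.004, 0, 0], 255],
    [[0, 0, 0], [0.006, 0, 0], 255],
    [[0, 0, 0], [0.008, 0, 0], 255],
    [[0, 0, 0], [0.008, 0, 0], 255]
  ]
}}

```text
t: 17.65
eef_pos: [563.0, -150.0, 16.9]
tcp_rot: [3.141, -0.001, 0.189]
ft_force: [0.3, 0.3, 0.1]
opening: 0.424
```

>>> {"fn": "arm_command", "kwargs": {
  "targets": [
    [[0, 0, 0], [0.002, 0, 0], 255],
    [[0, 0, 0], [0.004, 0, 0], 255],
    [[0, 0, 0], [0.006, 0, 0], 255],
    [[0, 0, 0], [0.006, 0, 0], 255]
  ]
}}

```text
t: 18.05
eef_pos: [567.5, -148.7, 16.5]
tcp_rot: [-3.141, 0.002, 0.189]
ft_force: [-4.8, -1.3, 0.4]
opening: 0.417
```

```bash
python3 snap.py w13; python3 - <<'E'
from h import *
s=env.state();print(s['ft_force'],s['moment'],s['opening'])
E
```

```text
18.05 [ 567.48426945 -148.73036157   16.47559296] [-3.14097295e+00  1.72614299e-03  1.88965218e-01] 0.006700988542617491
[-4.91345124 -0.96961756 -0.30704392] [-0.1740303   0.87745633 -0.04723671] 0.41922347246376035
```

View pics/w13.png

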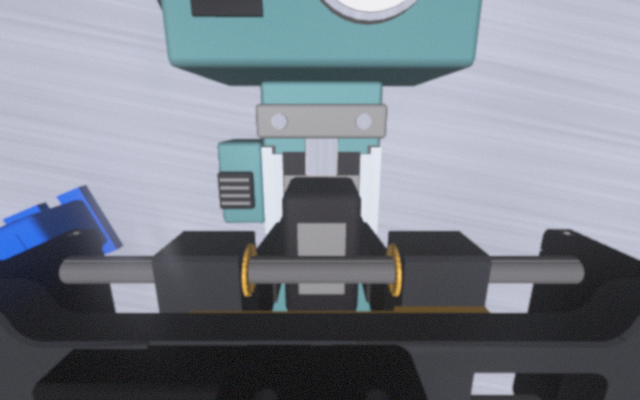

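>>> {"fn": "arm_command", "kwargs": {
  "targets": [
    [[0, 0, 0], [0.002, 0, 0], 255],
    [[0, 0, 0], [0.004, 0, 0], 255],
    [[0, 0, 0], [0.006, 0, 0], 255],
    [[0, 0, 0], [0.006, 0, 0], 255]
  ]
}}

```text
t: 18.5
eef_pos: [573.2, -147.6, 16.5]
tcp_rot: [-3.141, 0.002, 0.189]
ft_force: [-5.0, -0.3, -0.6]
opening: 0.416
```

>>> {"fn": "arm_command", "kwargs": {
  "targets": [
    [[0, 0, 0], [0.002, 0, 0], 255],
    [[0, 0, 0], [0.004, 0, 0], 255],
    [[0, 0, 0], [0.004, 0, 0], 255]
  ]
}}

```text
t: 18.8
eef_pos: [577.0, -146.9, 16.4]
tcp_rot: [-3.141, 0.002, 0.189]
ft_force: [-6.9, -1.7, 0.9]
opening: 0.423
```

>>> {"fn": "arm_command", "kwargs": {
  "targets": [
    [[0, 0, 0], [0.002, 0, 0], 255],
    [[0, 0, 0], [0.004, 0, 0], 255],
    [[0, 0, 0], [0.004, 0, 0], 255]
  ]
}}

```text
t: 19.1
eef_pos: [580.7, -146.1, 16.4]
tcp_rot: [-3.141, 0.003, 0.189]
ft_force: [-6.0, -1.9, 1.5]
opening: 0.421
```

>>> {"fn": "arm_command", "kwargs": {
  "targets": [
    [[0, 0, 0], [0.0015, 0, 0], 255],
    [[0, 0, 0], [0.003, 0, 0], 255],
    [[0, 0, 0], [0.003, 0, 0], 255]
  ]
}}

```text
t: 19.4
eef_pos: [583.4, -145.5, 16.2]
tcp_rot: [-3.14, 0.003, 0.189]
ft_force: [-8.2, -1.8, -0.2]
opening: 0.419
```

>>> {"fn": "arm_command", "kwargs": {
  "targets": [
    [[0, 0, 0], [0.001, 0, 0], 255],
    [[0, 0, 0], [0.002, 0, 0], 255],
    [[0, 0, 0], [0.002, 0, 0], 255]
  ]
}}

```text
t: 19.7
eef_pos: [585.2, -145.1, 16.2]
tcp_rot: [-3.14, 0.003, 0.189]
ft_force: [-8.0, -1.4, -0.4]
opening: 0.422
```

>>> {"fn": "arm_command", "kwargs": {
  "targets": [
    [[0, 0, 0], [0.001, 0, 0], 255],
    [[0, 0, 0], [0.002, 0, 0], 255],
    [[0, 0, 0], [0.002, 0, 0], 255]
  ]
}}

```text
t: 20.0
eef_pos: [586.0, -144.9, 16.3]
tcp_rot: [-3.14, 0.006, 0.189]
ft_force: [-14.1, -4.0, 4.6]
opening: 0.417
```

```bash
python3 snap.py w14
```

```text
20.0 [ 585.99154696 -144.90660785   16.32663663] [-3.13972695  0.00565754  0.18909016] 0.0050779523928387756
```

View pics/w14.png

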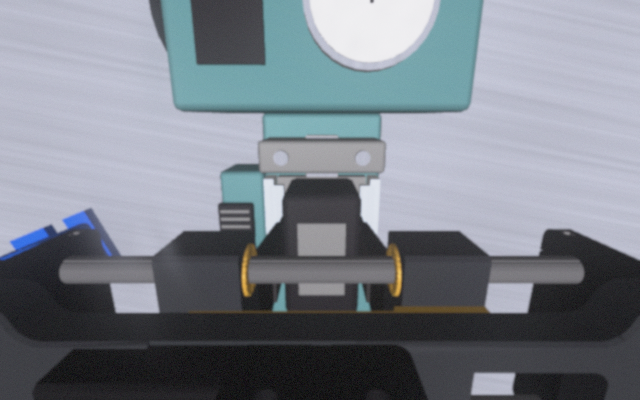

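```bash
python3 - <<'E'
from h import *
import json
p,d=read_camera("side"); cv2.imwrite("pics/side13z.png",cv2.resize(p[150:220,270:370],None,fx=7,fy=7,interpolation=cv2.INTER_CUBIC))
for n in("w12","w13","w14"):
    c=json.load(open(f"pics/{n}.json"));W=cloud(c,np.load(f"pics/{n}.npy"))
    m=(W[...,2]>30)&(W[...,2]<62)
    y=.1888;a=W[...,0]*np.cos(y)+W[...,1]*np.sin(y);nn=-W[...,0]*np.sin(y)+W[...,1]*np.cos(y)+252.4
    b=m&(abs(a-552)<9)&(abs(nn-54)<8); h=m&(abs(a-575)<6)&(abs(nn-54)<8)
    print(n,b.sum(),np.median(W[b][:,2]).round(2),np.median(W[h][:,2]).round(2))
    if n=="w14":
        f=(abs(nn)<26)&(W[...,2]>40)&(W[...,2]<48); print("foot top front a",np.percentile(a[f],[50,95,99]))
E
```

```text
w12 807 52.99 36.72
w13 659 48.53 36.74
w14 426 53.03 36.74
foot top front a [582.9265325  608.35806203 608.74207388]
```

View pics/side13z.png

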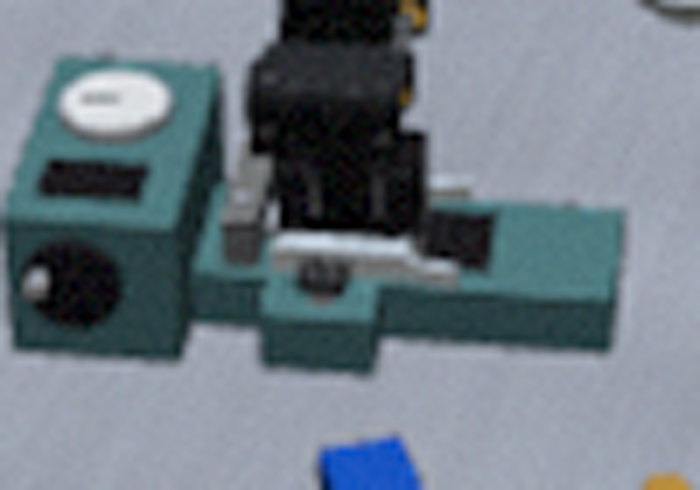

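>>> {"fn": "arm_command", "kwargs": {
  "targets": [
    [[0, 0, 0], [-0.001, 0, 0], 255],
    [[0, 0, 0], [-0.0025, 0, 0], 255],
    [[0, 0, 0], [-0.0025, 0, 0], 255]
  ]
}}

```text
t: 20.4
eef_pos: [584.6, -145.2, 16.2]
tcp_rot: [-3.14, 0.003, 0.189]
ft_force: [-8.8, -1.4, 0.2]
opening: 0.418
```

```bash
cat > btn.py <<'E'
from h import *
import json,sys
n=sys.argv[1]
c=json.load(open(f"pics/{n}.json"));W=cloud(c,np.load(f"pics/{n}.npy"))
m=(W[...,2]>30)&(W[...,2]<62)
y=.1888;a=W[...,0]*np.cos(y)+W[...,1]*np.sin(y);nn=-W[...,0]*np.sin(y)+W[...,1]*np.cos(y)+252.4
b=m&(abs(a-552)<9)&(abs(nn-54)<8)
print(n,b.sum(),np.median(W[b][:,2]).round(2))
f=(abs(nn)<26)&(W[...,2]>40)&(W[...,2]<48); print("foot top front a",np.percentile(a[f],[50,95,99]))
E
python3 snap.py w15; python3 btn.py w15; python3 -c "
from h import *
print(env.state()['ft_force'])"
```

```text
20.4 [ 584.62566932 -145.20863707   16.2485907 ] [-3.14027186  0.00326555  0.18879875] 0.006572568093075261
w15 480 53.04
foot top front a [581.52108607 607.326456   607.46186851]
[-8.00385786 -2.15245126  0.49270128]
```

>>> {"fn": "arm_command", "kwargs": {
  "targets": [
    [[0, 0, 0], [-0.001, 0, 0], 255],
    [[0, 0, 0], [-0.002, 0, 0], 255],
    [[0, 0, 0], [-0.002, 0, 0], 255]
  ]
}}

```text
t: 20.75
eef_pos: [583.4, -145.5, 16.2]
tcp_rot: [-3.141, 0.002, 0.189]
ft_force: [-4.9, -1.0, -2.3]
opening: 0.419
```

>>> {"fn": "arm_command", "kwargs": {
  "targets": [
    [[0, 0, 0], [-0.001, 0, 0], 255],
    [[0, 0, 0], [-0.0015, 0, 0], 255],
    [[0, 0, 0], [-0.0015, 0, 0], 255]
  ]
}}

```text
t: 21.05
eef_pos: [583.2, -145.8, 16.6]
tcp_rot: [3.142, -0.001, 0.189]
ft_force: [0.8, 1.8, -5.9]
opening: 0.42
```

```bash
python3 snap.py w16; python3 btn.py w16; python3 -c "
from h import *
print(env.state()['ft_force'])"
```

```text
21.05 [ 583.24684838 -145.80273295   16.56850897] [ 3.14151912e+00 -6.36412881e-04  1.88783001e-01] 0.0026010090408020736
w16 553 53.07
foot top front a [580.1309903  585.43386952 585.71499407]
[ 0.89590662  2.32363809 -5.42342467]
```

>>> {"fn": "arm_command", "kwargs": {
  "targets": [
    [[0, 0, 0], [0, 0, 0], 60],
    [[0, 0, 0], [0, 0, 0], 60],
    [[0, 0, 0], [0, 0, 0], 60],
    [[0, 0, 0], [0, 0, 0], 60],
    [[0, 0, 0], [0, 0, -0.02], 60],
    [[0, 0, 0], [0, 0, -0.06], 60],
    [[0, 0, 0], [0, 0, -0.11], 60],
    [[0, 0, 0], [0, 0, -0.13], 60]
  ]
}}

```text
t: 21.9
eef_pos: [584.2, -146.5, 151.2]
tcp_rot: [3.139, -0.005, 0.189]
ft_force: [0.0, -0.4, -0.4]
opening: 0.764
```

>>> {"fn": "arm_command", "kwargs": {
  "targets": [
    [[0, 0, 0], [-0.04, 0, -0.03], 60],
    [[0, 0, 0], [-0.06, 0, -0.03], 60],
    [[0, 0, 0], [-0.06, 0, -0.03], 60],
    [[0, 0, 0], [-0.06, 0, -0.03], 60]
  ]
}}

```text
t: 22.3
eef_pos: [524.3, -157.4, 177.0]
tcp_rot: [3.141, -0.001, 0.188]
ft_force: [0.3, 0.1, -1.0]
opening: 0.762
```

```bash
python3 snap.py w17; python3 btn.py w17; python3 - <<'E'
from h import *
print(env.state()['ft_force'],env.state()['t'])
p,d=read_camera("side"); cv2.imwrite("pics/side17.png",p)
p,d=read_camera("scene"); cv2.imwrite("pics/scene17.png",p)
E
```

```text
22.3 [ 524.30096437 -157.44522005  176.95046983] [ 3.14115476e+00 -6.45913554e-04  1.88156192e-01] 0.024490497009038648
w17 228 53.03
foot top front a [585.65334484 621.82449568 621.92492644]
[-0.7159486   0.20982963  0.66034048] 22.35
```

View pics/w17.png

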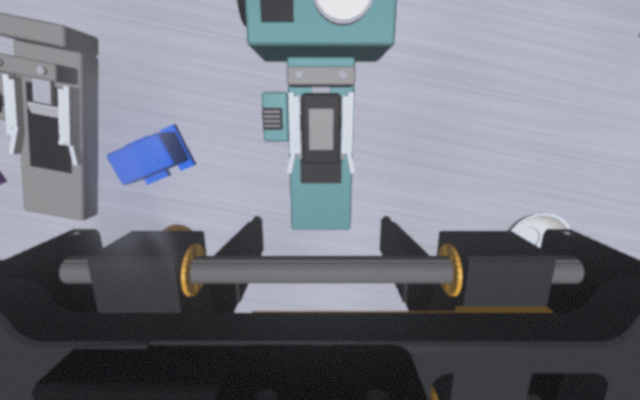

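View pics/side17.png

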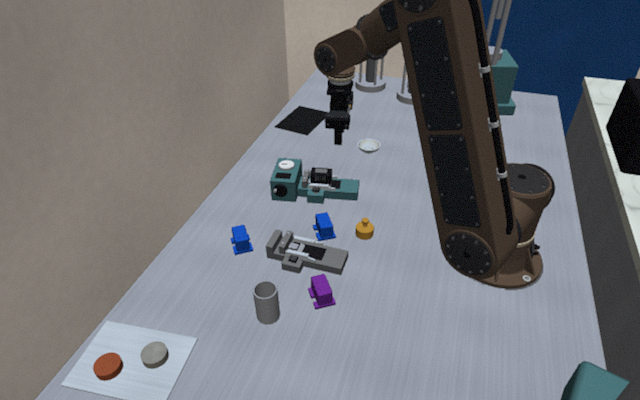

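View pics/scene17.png

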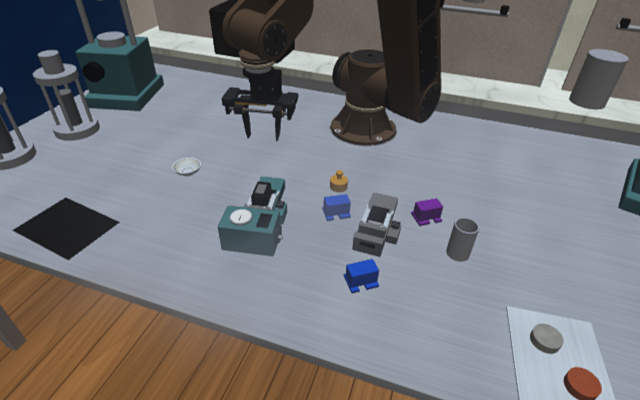

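```bash
python3 - <<'E'
from h import *
import json
y=.1888
c=json.load(open("pics/w17.json")); q=ray(c,320,129.5,88); print("pack a,n",q[:2]@[np.cos(y),np.sin(y)],q[:2]@[-np.sin(y),np.cos(y)]+252.4)
# pre-release label in w16: tcp a
for n in("w14","w16"):
    e=json.load(open(f"pics/{n}.json"))['eef']; print(n,e[0]*np.cos(y)+e[1]*np.sin(y))
for a,b in(("side0","side17"),("scene0","scene17")):
    A=cv2.imread(f"pics/{a}.png");B=cv2.imread(f"pics/{b}.png")
    box={"side":[(350,135,385,160),(350,212,380,243),(248,275,285,328)],"scene":[(168,152,205,178),(327,168,352,193),(445,215,482,265)]}[a[:-1]]
    for x0,y0,x1,y1 in box: print(a,np.abs(A[y0:y1,x0:x1].astype(int)-B[y0:y1,x0:x1]).mean().round(2))
s=env.state();print(s['t'],s['ft_force']); env.job_done()
E
```

```text
pack a,n 544.6409466928382 0.1327992764200303
w14 548.3824466734214
w16 545.5183358834739
side0 13.78
side0 12.08
side0 10.79
scene0 8.44
scene0 7.22
scene0 6.52
22.45 [-0.51713932 -0.71346477  0.31783901]
the job is handed in; nothing more can be done
```

The battery pack is latched in the teal drive unit and the robot has let go. I handed the job in at 22.5 s of the 67 s allowed.

**What I did:**
- **Cradle:** I pressed the catch button with about 4 N, and the spring pushed the pack out by about 20 mm. I gripped it, drew its centre to about 56 mm behind the mouth, and lifted it clear.
- **Drive unit:** I set the pack on the apron and slid it in, in small steps. The ramp and plunger pushed back with 5–8 N. The force rose to about 15 N past the click, the highest sampled there (read only between moves).
- **Release:** I eased back until the catch held the pack, which showed as the push falling to zero. Then I let go and raised the arm.

**Last checks:**
- **Catch:** the unit's button measured 53 mm above the bench before contact, 48.5 mm while the pack rode over the tooth, and 53 mm after the click, after backing off and after release.
- **Pack:** its centre is about 28 mm past the unit's mouth and 0.1 mm off the rail's mid-line. That is within 1 mm of where it was held before release.
- **Robot:** the wrist force is about 0, and nothing is being touched.

**Did not agree:**
- **Fingertips:** the reported TCP was about 41 mm beyond the visible and felt fingertips. I found this when the first press reached the given height with no force, so I worked from contact and camera measurements after that.
- **Wrist-camera heights:** these read about 1 mm high.
- **Bystanders:** the weight, tube and dish look unmoved by eye in both outer views. My pixel-difference check of them settled nothing: it gave similar differences of 7–14 grey levels for all three, which could be noise or shadow.

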